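# Clear the label box and sort the potting bench

### The job

Tidy the potting bench. The white bin is covered: stand the small red-banded paint tin from its lid upright on the round white tile, and then lay the plywood lid flat, handle up, in the middle of the blue mat. Sort everything lying mixed between the bins and the robot: trowel and fork into the grey bin, plant labels into the white bin, and plant pots standing upright in the green bin, each thing right down inside its bin; never tip the tin over, and leave the large paint can, the seed jar and the seed tray where they are.

Things in the scene. Friction and masses are not known exactly. Their poses are not given: they have to be found in the camera images.
- tool_bin: GREY plastic bin, for hand tools. Open box fixed to the bench, 135 x 190 mm outside (long side along its y), 50 mm high, walls and floor 5 mm. Origin: centre of the underside; z up. 
- pot_bin: GREEN plastic bin, for plant pots. Open box fixed to the bench, 135 x 190 mm outside (long side along its y), 50 mm high, walls and floor 5 mm. Origin: centre of the underside; z up. 
- label_bin: WHITE plastic bin, for plant labels; closed at the start by the lid. Open box fixed to the bench, 135 x 190 mm outside (long side along its y), 50 mm high, walls and floor 5 mm. Origin: centre of the underside; z up. 
- lid: Loose plywood board 145 x 200 x 10 mm (long side along its y), lying on the rim of the white bin. A dark wooden bar handle stands on its middle: 22 mm wide in x, 44 mm long in y, from z = 10 to 40 mm. Origin: centre of the underside; z up. About 250 g.
- tin: Small closed paint tin with a red band, 80 mm tall; body 56 mm across, lid rim (the top 6 mm) 60 mm across. Stands on the plywood lid beside its handle (on the lid's +y side, centre 60 to 66 mm along y from the handle's centre). Origin: centre of the bottom; z up. About 300 g.
- mat: Blue rectangular mat fixed flat on the bench at one side, 230 x 145 mm (long side along its x), 3 mm thick. Origin: centre of the underside.
- tile: Round white ceramic tile fixed flat on the bench at the other side, 110 mm across, 6 mm thick. Origin: centre of the underside.
- trowel: Hand trowel with a red handle, 150 mm long, lying flat on the bench. Origin: on the underside, midway along its length; x runs along it towards the steel head. Painted wooden handle 24 x 24 mm from x = -75 to +5 mm, thin steel neck to x = +25 mm, then a flat blade 38 mm wide and 8 mm thick. About 120 g. May be absent.
- fork: Hand fork with a green handle, 150 mm long, lying flat on the bench. Origin: on the underside, midway along its length; x runs along it towards the steel head. Painted wooden handle 24 x 24 mm from x = -75 to +5 mm, thin steel neck to x = +25 mm, then a three-tined head 38 mm wide and 8 mm thick. About 120 g. May be absent.
- label_white: Chunky plant label lying flat, 140 mm long and 12 mm thick. Origin: underside, midway along the length; x runs along it towards the head. Bare wooden stem 20 mm wide from x = -70 to +30 mm, white head 36 mm wide from x = +30 to +70 mm. About 40 g. May be absent.
- label_yellow: Chunky plant label lying flat, 140 mm long and 12 mm thick. Origin: underside, midway along the length; x runs along it towards the head. Bare wooden stem 20 mm wide from x = -70 to +30 mm, yellow head 36 mm wide from x = +30 to +70 mm. About 40 g. May be absent.
- pot_clay: Small open terracotta plant pot, standing upright, 55 mm high, round: 44 mm across at the foot, 54 mm at the rim, wall 4 mm. Origin: centre of the foot; z up to the mouth. About 80 g. May be absent.
- pot_black: Small open black plant pot, standing upright, 55 mm high, round: 44 mm across at the foot, 54 mm at the rim, wall 4 mm. Origin: centre of the foot; z up to the mouth. About 80 g. May be absent.
- paint_pail: Bystander: paint can with a blue band, 104 mm across, 130 mm tall, standing beyond the left end of the work. Origin: centre of the bottom.
- seed_jar: Bystander: amber glass jar with a green cap, 72 mm across, 106 mm tall, standing beyond the right end of the work. Origin: centre of the bottom.
- seed_tray: Bystander: black plastic seed tray with six cells, 100 x 200 x 45 mm, behind the bins. Origin: centre of the underside.
There are look-alikes about, which are no part of the job. What is shaped like the label_bin but orange or pink is not meant.

How it is judged:
By the outcome, as a careful person would: the job done as asked, in the order asked, and still so for the second after the job is handed in, with the robot touching nothing.
Of trowel, fork, label_white, label_yellow, pot_clay, pot_black only 4 to 6 are there at a start; the rules pass over those that are not, and their reading is None.
At some moment in a run one of trowel, fork, label_white, label_yellow may be knocked a few centimetres aside while the robot is not near it.
It also fails if it takes over 210 s, if anything falls off the work surface, if the arm or the gripper's body presses on something with over 40 N, if the wrist force passes 120 N, or if a joint passes its speed limit or range.

### The arm

A 7-joint arm with a two-finger parallel gripper is mounted at the origin on the work surface. World frame = base frame: x ahead of the robot, y to its left, z up, the work surface at z = 0. Lengths are in m, angles in degrees, forces in N, time in s.
With the tool pointing down it reaches from about 0.4 to 0.85 m from the base axis. Payload 4.4 kg.
Tool frame: the origin (TCP) lies at the very end of the fingers, on their centre line; the grasp point (between the pads) lies 19 mm behind it; x points along the fingers, y is the direction in which the jaws open and shut, and the axes are right-handed (so a half turn about x gives the same grasp; the last joint's range is limited). The gripper opens to 94 mm and grips with 3 to 60 N. Pads are 16 mm wide; open, the fingers measure 119 mm over their backs; the gripper's body (75 mm by 177 mm) begins 78 mm behind the grasp point.
Start: joints at [65.672, 36.005, 2.206, 86.941, -1.547, 57.084, -1.146], TCP at [0.228, -0.609, 0.205] pointing down, gripper open.
Joint ranges: [-175.42, 175.42], [-21.48, 121.26], [-71.46, 75.88], [10.55, 141.38], [-63.04, 243.04], [13.31, 113.54], [-168.57, 168.57]. Speed limits (degrees/s): [147.25, 147.25, 180, 180, 180, 180, 180].

### API

Orientations are given as a 3x3 rotation matrix whose columns are the frame's x, y, z axes.
In Python, from station import * gives the robot as it stands.
- The arm moves only by the tool play_rows, never from a script. Its argument "targets" is a list that holds one entry, the list of rows, each a list of 7 numbers: the turn, a rotation vector about the world's x, y, z in units of 6 degrees (1.0 is 6 degrees), then the shift along the world's x, y, z in units of 25 mm (1.0 is 25 mm), then the closure, from 0 (fully open) to 1 (shut). In form: [[[ax, ay, az, x, y, z, gripper], ...]]. A call has 1 to 5 rows; each row shifts and turns the commanded pose from where the row before left it; what a row does not reach is not made up. A row lasts 1/8 s, in which the tool goes at most 62.5 mm and 10.7 degrees, less where a joint would pass 70% of its speed; a pose out of reach is approached as far as the arm can. A call is refused whole if a number of a shift passes 1 or a number of a turn 1, either way. A call with a gripper value outside its range is refused whole. The fingers move at their own pace and stop on an object; "force" is the grip in N (left out, the last holds). Time passes only in rows, so rows that do not move let the fingers close. It gives the time, the measured TCP pose, the force and the opening at its end, in the units of the state.
- observe(): the state, without advancing time (a new reading comes with each control period).
- grab_frame(name): name is "side" or "top"; returns a dict with "frame" (384x512x3 uint8, blue, green, red), "range_z" (384x512 float32, m along the optical axis (not along the pixel's ray), 0 where there is no reading), "mtx" (3x3 intrinsics, pixels), "R" (3x3) and "t" (3): a world point X has camera coordinates R X + t. Camera axes: x right, y down, z forward; pixel columns grow to the right and rows downward; lengths in m; the calibration is good to about 2 mm. A picture is of the moment at which its call begins.
- sign_off(): hands the job in, once; it reports no verdict.
The state is a dict: "time": time; "qpos": joint angles; "joint_velocities": joint speeds; "effort": joint torques, N m; "eef_pos": TCP position; "tcp_rot": TCP orientation; "wrist_force": force on the tool from outside, world axes, zero at the start; "torque": the same for the moment, N m; "gripper_width": opening from 0.0 (shut) to 1.0 (fully open).
Only numpy, scipy, OpenCV 4.12 (cv2) and the standard library are available. Lean on these libraries where they do the work, as an engineer would, in place of code of your own. Each camera call takes 0.05 s, during which the arm holds its last target.

## Working session

There is one attempt and no reset: what is moved stays moved. The work goes in short steps, Python scripts to look and compute and a tool call to move; the robot and the scene stay as the last step left them, time stands still between calls to the robot, and variables do not carry over. Pictures are saved under pics/ and viewed, and the job is handed in when it is done.

Besides the shell and the picture viewer there is one more tool, called as name([rows], argument=value, ...), one row to a line, values as JSON. play_rows: Moves the arm, as the interface text tells. Its arguments: {"type":"object","properties":{"targets":{"type":"array"},"force":{"type":"number"}},"required":["targets"]}

```bash
ls; mkdir -p pics
cat > h.py <<'E'
from station import *
import numpy as np, cv2
def shot(n,tag):
    f=grab_frame(n); cv2.imwrite(f'pics/{tag}.png',f['frame']); np.savez(f'pics/{tag}.npz',**f); return f
def load(tag): return np.load(f'pics/{tag}.npz')
def px(f,u,v,z=None):
    K=f['mtx'];R=f['R'];t=f['t']
    r=np.linalg.inv(K)@np.array([u,v,1.0])
    if z is None:
        d=np.median([x for x in f['range_z'][int(v)-1:int(v)+2,int(u)-1:int(u)+2].ravel() if x>0] or [0]); return R.T@(r*d-t)
    c=-R.T@t; w=R.T@r; return c+w*(z-c[2])/w[2]
def cloud(f):
    K=f['mtx'];h,w=f['range_z'].shape
    u,v=np.meshgrid(np.arange(w),np.arange(h)); d=f['range_z'].astype(float)
    P=np.stack([(u-K[0,2])/K[0,0]*d,(v-K[1,2])/K[1,1]*d,d],-1)
    W=(P-f['t'])@f['R']; W[d==0]=np.nan; return W
E
python3 - <<'E'
from h import *
a=shot('top','top0');b=shot('side','side0')
for f,n in((a,'top'),(b,'side')):
    print(n,f['mtx'].tolist(),(-f['R'].T@f['t']).round(3),f['R'].round(2).tolist())
    cv2.imwrite(f'pics/{n}0b.png',cv2.resize(f['frame'],(800,600),interpolation=cv2.INTER_CUBIC))
s=observe();print(s)
E
```

```text
pics
top [[460.1104995080353, 0.0, 256.93667659436375], [0.0, 460.1104995080353, 195.14706172589504], [0.0, 0.0, 1.0]] [0.31  0.117 1.493] [[-0.0, -1.0, 0.01], [-0.99, 0.0, -0.14], [0.14, -0.01, -0.99]]
side [[406.0997964161739, 0.0, 259.9430035373622], [0.0, 406.0997964161739, 190.99335274944255], [0.0, 0.0, 1.0]] [0.332 1.268 0.839] [[-0.99, -0.15, -0.02], [-0.07, 0.53, -0.84], [0.14, -0.83, -0.53]]
{'time': 0.1, 'qpos': array([65.67206026, 36.05181201,  2.20221083, 86.98742307, -1.54708822,
       57.08537015, -1.14493611]), 'joint_velocities': array([ 0.01183992, -0.13385257,  0.01654132, -0.08102966,  0.00745939,
       -0.09915354,  0.08452772]), 'effort': array([ 2.66807961e-03, -5.50790727e+01,  1.14737067e+00, -1.87115800e+01,
       -5.21610095e-02,  1.92529889e-02,  4.98201689e-05]), 'eef_pos': array([ 0.22808069, -0.60804919,  0.20468223]), 'tcp_rot': array([[-5.88796679e-04,  3.51175840e-01, -9.36309341e-01],
       [ 1.54915454e-03, -9.36308060e-01, -3.51176334e-01],
       [-9.99998627e-01, -1.65725932e-03,  7.26942948e-06]]), 'wrist_force': array([ 0.38030619, -0.47924431, -0.45758031]), 'torque': array([-0.01061201,  0.01327789,  0.0228026 ]), 'gripper_width': 1.001001275207466}
```

View pics/top0b.png

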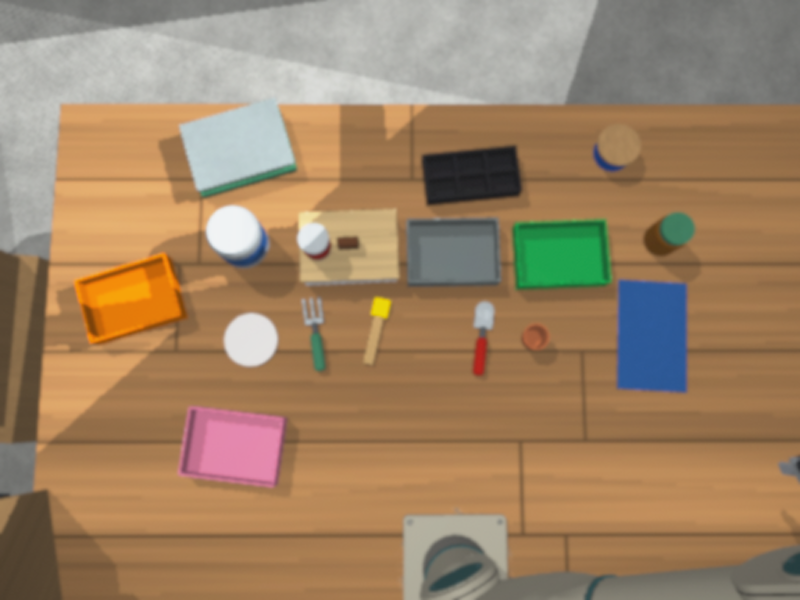

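View pics/side0b.png

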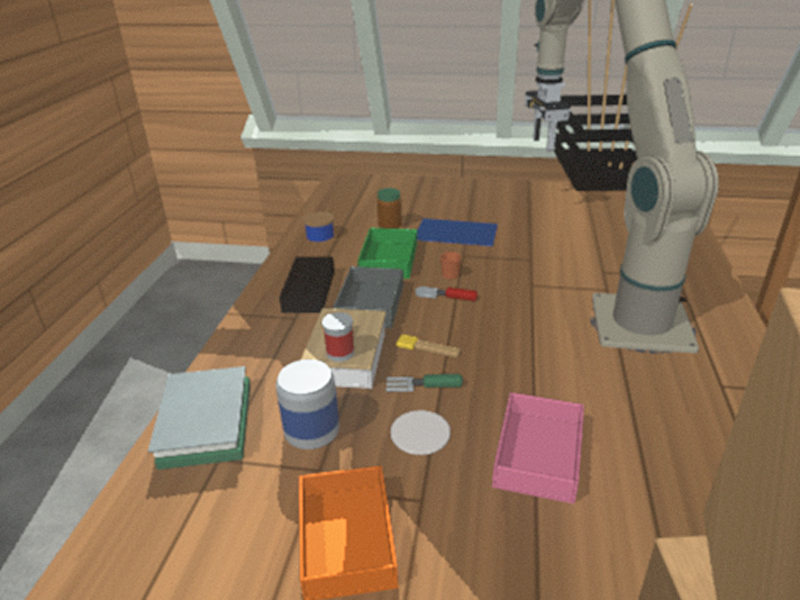

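The two views agree. In the 800x600 top picture:
- **Targets:** tile (251,340), tin (314,240), lid handle (348,243), grey bin (453,252), green bin (562,254), mat (652,335).
- **Items to sort:** fork (315,335), yellow label (377,330), trowel (482,338), clay pot (535,337). There is no white label and no black pot.
- **Look-alikes:** the orange bin (130,298) and the pink bin (232,447). The label bin is the white one under the lid.

Next I'll measure positions.

```bash
cat > seg.py <<'E'
from h import *
def meas(f,boxes):
    W=cloud(f);hsv=cv2.cvtColor(f['frame'],cv2.COLOR_BGR2HSV)
    for n,(u0,v0,u1,v1),zlo,zhi in boxes:
        m=np.zeros(W.shape[:2],bool); m[v0:v1,u0:u1]=1
        m&=(W[...,2]>zlo)&(W[...,2]<zhi)
        P=W[m]
        if len(P)<10: print(n,'few',len(P));continue
        (c,s,a)=cv2.minAreaRect((P[:,:2]*1000).astype(np.float32))
        print(n,len(P),'mean',P.mean(0).round(4),'rect c',np.round(c,1),'size',np.round(s,1),'ang',round(a,1),'z',np.percentile(P[:,2],[5,50,95]).round(4))
E
python3 - <<'E'
from seg import *
f=load('top0');k=.64
def b(*a): return tuple(int(x*k) for x in a)
meas(f,[('tile',b(215,305,288,375),.003,.02),('tin',b(292,215,335,262),.125,.16),('handle',b(334,230,364,255),.075,.11),('lid',b(290,200,405,285),.05,.075),
('grey',b(402,210,505,292),.042,.06),('green',b(508,212,615,295),.042,.06),('mat',b(605,270,700,400),.0015,.02),
('fork',b(295,290,332,380),.005,.04),('ylab',b(358,290,397,370),.005,.03),('trowel',b(465,295,500,380),.004,.04),('pot',b(515,320,555,355),.045,.07),
('table',b(100,370,180,400),-.05,.05),('pail',b(200,200,275,270),.12,.16)])
hsv=cv2.cvtColor(f['frame'],cv2.COLOR_BGR2HSV)
W=cloud(f)
for n,bx in(('tile',b(215,305,288,375)),('mat',b(605,270,700,400))):
    sub=hsv[bx[1]:bx[3],bx[0]:bx[2]]
    m=(sub[...,1]<60) if n=='tile' else (abs(sub[...,0].astype(int)-110)<15)&(sub[...,1]>120)
    v,u=np.nonzero(m); pts=np.array([px(f,x+bx[0],y+bx[1],.005) for x,y in zip(u,v)])
    print(n,cv2.minAreaRect((pts[:,:2]*1000).astype(np.float32)))
cv2.imwrite('pics/c1.png',cv2.resize(f['frame'][120:260,130:410],(800,400),interpolation=cv2.INTER_CUBIC))
E
```

```text
tile 890 mean [0.4537 0.4198 0.0065] rect c [455.4 419.1] size [143.5 152.4] ang 0.0 z [0.0033 0.0061 0.011 ]
tin 310 mean [0.6356 0.2777 0.1395] rect c [636.  277.6] size [58.1 58.5] ang 71.9 z [0.1343 0.1396 0.1441]
handle 104 mean [0.64   0.2158 0.088 ] rect c [640.9 215.8] size [41.7 21.3] ang 88.6 z [0.0778 0.0888 0.0938]
lid 2329 mean [0.6392 0.2041 0.0597] rect c [642.2 215.4] size [146.5 200. ] ang 2.1 z [0.0544 0.0597 0.065 ]
grey 360 mean [0.6336 0.0008 0.0491] rect c [6.328e+02 2.000e-01] size [136.4 189.7] ang 0.1 z [0.0433 0.0492 0.0546]
green 382 mean [ 0.6303 -0.2273  0.0488] rect c [ 629.2 -224.8] size [136.8 191.6] ang 2.1 z [0.043  0.0487 0.0543]
mat 2915 mean [ 0.463  -0.417   0.0046] rect c [ 467.6 -418.2] size [199.3 281.6] ang 87.2 z [0.0017 0.0042 0.0089]
fork 356 mean [0.4577 0.285  0.0153] rect c [466.6 291.2] size [186.1  75.1] ang 0.7 z [0.0054 0.0155 0.0267]
ylab 364 mean [0.4774 0.1573 0.0111] rect c [477.9 153.2] size [ 71.6 163.5] ang 90.0 z [0.0055 0.0108 0.0175]
trowel 475 mean [ 0.4556 -0.0603  0.0135] rect c [459.7 -61. ] size [ 72.3 172.4] ang 88.8 z [0.0044 0.011  0.0268]
pot 77 mean [ 0.4563 -0.1651  0.054 ] rect c [ 455.9 -162.4] size [51.4 51.5] ang 88.5 z [0.0477 0.0544 0.0602]
table 1019 mean [ 3.635e-01  6.452e-01 -4.000e-04] rect c [363.7 645.6] size [165.8  61.3] ang 89.9 z [-0.0058 -0.0004  0.005 ]
pail 793 mean [0.6546 0.437  0.1288] rect c [654.9 437.6] size [98.4 97.6] ang 49.5 z [0.122  0.1291 0.1342]
tile ((455.0433349609375, 418.5877990722656), (110.4677963256836, 110.52330780029297), 89.95536041259766)
mat ((462.5974426269531, -416.3789978027344), (137.5288848876953, 221.93101501464844), 86.65090942382812)
```

View pics/c1.png

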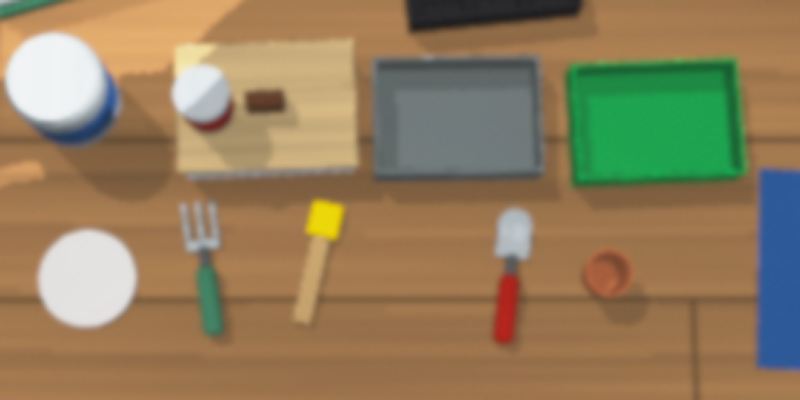

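play_rows([
  [[0, 0, 0.32, 0.45, 1, 0.1, 0], [0, 0, 0.32, 0.45, 1, 0.1, 0], [0, 0, 0.32, 0.45, 1, 0.1, 0], [0, 0, 0.32, 0.45, 1, 0.1, 0], [0, 0, 0.32, 0.45, 1, 0.1, 0]],
])

```text
time: 0.72
eef_pos: [0.2847, -0.4825, 0.2177]
tcp_rot: [[-0.0, 0.503, -0.864], [0.001, -0.864, -0.503], [-1.0, -0.001, -0.0]]
wrist_force: [0.4, -1.2, -0.6]
gripper_width: 0.998
```

play_rows([
  [[0, 0, 0.32, 0.45, 1, 0.1, 0], [0, 0, 0.32, 0.45, 1, 0.1, 0], [0, 0, 0.32, 0.45, 1, 0.1, 0], [0, 0, 0.32, 0.45, 1, 0.1, 0], [0, 0, 0.32, 0.45, 1, 0.1, 0]],
])

```text
time: 1.35
eef_pos: [0.3413, -0.3571, 0.2306]
tcp_rot: [[0.0, 0.641, -0.767], [-0.0, -0.767, -0.641], [-1.0, 0.0, -0.0]]
wrist_force: [1.4, -0.7, -0.7]
gripper_width: 0.998
```

play_rows([
  [[0, 0, 0.32, 0.45, 1, 0.1, 0], [0, 0, 0.32, 0.45, 1, 0.1, 0], [0, 0, 0.32, 0.45, 1, 0.1, 0], [0, 0, 0.32, 0.45, 1, 0.1, 0], [0, 0, 0.32, 0.45, 1, 0.1, 0]],
])

```text
time: 1.98
eef_pos: [0.3974, -0.2321, 0.2432]
tcp_rot: [[0.0, 0.76, -0.65], [-0.0, -0.65, -0.76], [-1.0, 0.0, 0.0]]
wrist_force: [0.1, 0.1, -0.6]
gripper_width: 1.0
```

play_rows([
  [[0, 0, 0.32, 0.45, 1, 0.1, 0], [0, 0, 0.32, 0.45, 1, 0.1, 0], [0, 0, 0.32, 0.45, 1, 0.1, 0], [0, 0, 0.32, 0.45, 1, 0.1, 0], [0, 0, 0.32, 0.45, 1, 0.1, 0]],
])

```text
time: 2.6
eef_pos: [0.4534, -0.1072, 0.2556]
tcp_rot: [[0.0, 0.858, -0.514], [-0.0, -0.514, -0.858], [-1.0, 0.0, 0.0]]
wrist_force: [0.3, -0.9, -0.0]
gripper_width: 1.001
```

play_rows([
  [[0, 0, 0.32, 0.45, 1, 0, 0], [0, 0, 0.32, 0.45, 1, 0, 0], [0, 0, 0.32, 0.45, 1, 0, 0], [0, 0, 0.32, 0.45, 1, 0, 0], [0, 0, 0.32, 0.45, 1, 0, 0]],
])

```text
time: 3.22
eef_pos: [0.5094, 0.0178, 0.2555]
tcp_rot: [[0.0, 0.932, -0.364], [-0.0, -0.364, -0.932], [-1.0, 0.0, 0.0]]
wrist_force: [0.1, 0.3, 0.1]
gripper_width: 0.999
```

play_rows([
  [[0, 0, 0.32, 0.45, 1, 0, 0], [0, 0, 0.32, 0.45, 1, 0, 0], [0, 0, 0.32, 0.45, 1, 0, 0], [0, 0, 0.32, 0.45, 1, 0, 0], [0, 0, 0.32, 0.45, 1, 0, 0]],
])

```text
time: 3.85
eef_pos: [0.5656, 0.1427, 0.2554]
tcp_rot: [[-0.0, 0.979, -0.203], [-0.0, -0.203, -0.979], [-1.0, -0.0, 0.0]]
wrist_force: [0.7, -0.1, -0.1]
gripper_width: 0.994
```

play_rows([
  [[0, 0, 0.32, 0.45, 1, 0, 0], [0, 0, 0.32, 0.45, 1, 0, 0], [0, 0, 0.32, 0.45, 1, 0, 0], [0, 0, 0.32, 0.45, 1, 0, 0], [0, 0, 0.32, 0.45, 1, 0, 0]],
])

```text
time: 4.47
eef_pos: [0.6217, 0.2677, 0.2554]
tcp_rot: [[-0.0, 0.999, -0.037], [-0.0, -0.037, -0.999], [-1.0, -0.0, 0.0]]
wrist_force: [-0.6, -1.0, -0.5]
gripper_width: 0.999
```

play_rows([
  [[0, 0, 0.36, 0.58, 0.4, -0.9, 0], [0, 0, 0, 0, 0, -1, 0], [0, 0, 0, 0, 0, -1, 0], [0, 0, 0, 0, 0, -0.6, 0], [0, 0, 0, 0, 0, 0, 0]],
])

```text
time: 5.1
eef_pos: [0.6356, 0.2763, 0.1669]
tcp_rot: [[-0.002, 1.0, -0.001], [-0.001, -0.001, -1.0], [-1.0, -0.002, 0.001]]
wrist_force: [-0.0, 1.0, 0.8]
gripper_width: 1.002
```

Run:
```python
from h import *
f=shot('side','s1');g=shot('top','t1')
cv2.imwrite('pics/s1c.png',cv2.resize(f['frame'][120:300,150:350],(800,600),interpolation=cv2.INTER_CUBIC))
cv2.imwrite('pics/t1c.png',cv2.resize(g['frame'][90:240,130:330],(800,600),interpolation=cv2.INTER_CUBIC))
```

```text
(no output)
```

View pics/s1c.png

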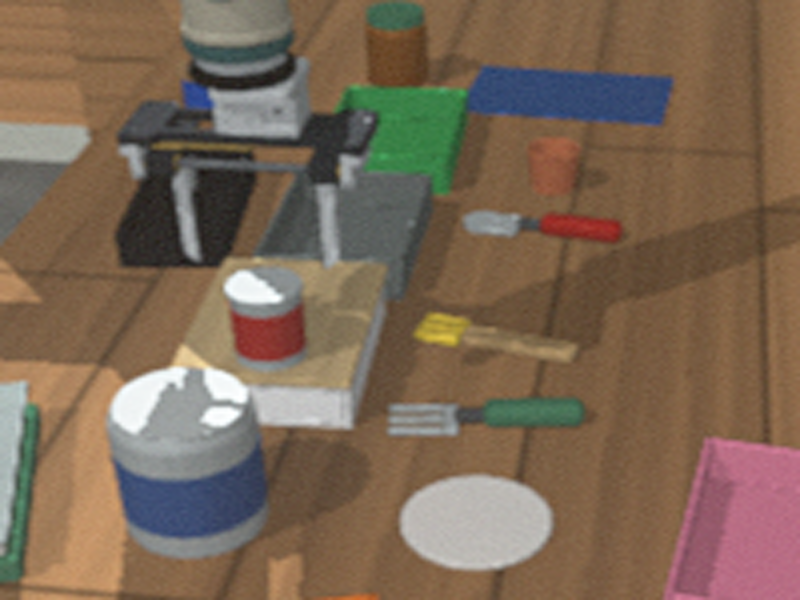

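View pics/t1c.png

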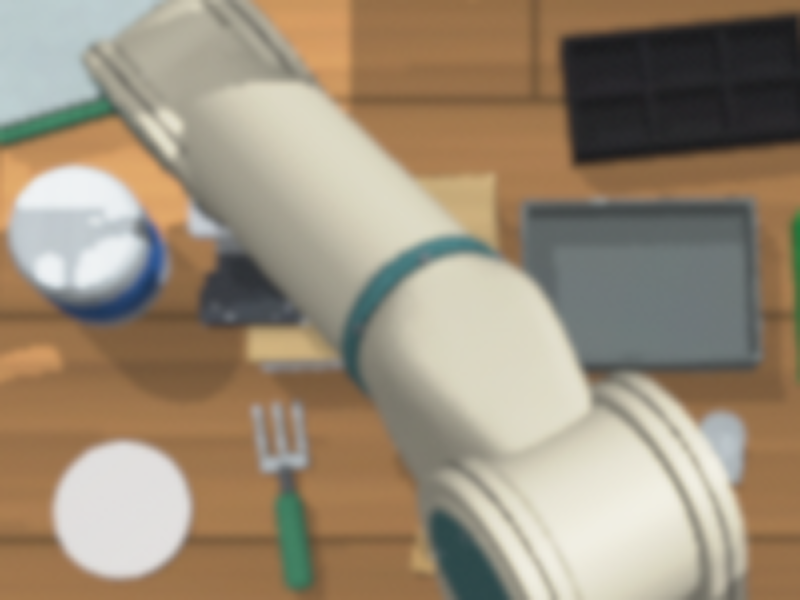

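Fingers straddle the tin in the side crop at (185,230) and (330,240), with the tin at (265,310) below. Descending.

play_rows([
  [[0, 0, 0, 0, 0.06, -1, 0], [0, 0, 0, 0, 0, -1, 0], [0, 0, 0, 0, 0, -0.8, 0], [0, 0, 0, 0, 0, 0, 0.2], [0, 0, 0, 0, 0, 0, 0.6]],
], force=25)

```text
time: 5.82
eef_pos: [0.6372, 0.2784, 0.0991]
tcp_rot: [[0.002, 1.0, -0.002], [0.001, -0.002, -1.0], [-1.0, 0.002, -0.001]]
wrist_force: [-0.0, -0.7, -0.2]
gripper_width: 0.821
```

play_rows([
  [[0, 0, 0, 0, 0, 0, 0.7], [0, 0, 0, 0, 0, 0, 0.7], [0, 0, 0, 0, 0, 0, 0.7], [0, 0, 0, 0, 0, 0, 0.7]],
])

```text
time: 6.32
eef_pos: [0.6375, 0.2781, 0.0989]
tcp_rot: [[0.002, 1.0, -0.002], [0.001, -0.002, -1.0], [-1.0, 0.002, -0.001]]
wrist_force: [1.2, -0.1, 4.6]
gripper_width: 0.59
```

play_rows([
  [[0, 0, 0, 0, 0, 0.3, 0.7], [0, 0, 0, 0, 0, 0.5, 0.7], [0, 0, 0, 0, 0, 0.5, 0.7], [0, 0, 0, -0.3, 0, 0.2, 0.7], [0, 0, 0, -0.6, 0.2, 0, 0.7]],
])

```text
time: 6.95
eef_pos: [0.6138, 0.2824, 0.1359]
tcp_rot: [[0.001, 1.0, -0.003], [-0.0, -0.003, -1.0], [-1.0, 0.001, 0.0]]
wrist_force: [0.5, 0.6, -3.0]
gripper_width: 0.59
```

play_rows([
  [[0, 0, 0, -0.9, 0.5, 0, 0.7], [0, 0, 0, -0.9, 0.7, 0, 0.7], [0, 0, 0, -0.9, 0.8, 0, 0.7], [0, 0, 0, -0.9, 0.8, 0, 0.7], [0, 0, 0, -0.9, 0.8, 0, 0.7]],
])

```text
time: 7.58
eef_pos: [0.499, 0.3736, 0.1352]
tcp_rot: [[-0.001, 1.0, -0.0], [-0.0, -0.0, -1.0], [-1.0, -0.001, 0.0]]
wrist_force: [0.8, 0.2, -3.6]
gripper_width: 0.592
```

play_rows([
  [[0, 0, 0, -0.8, 0.7, -0.3, 0.7], [0, 0, 0, -0.6, 0.5, -0.6, 0.7], [0, 0, 0, -0.3, 0.4, -0.8, 0.7], [0, 0, 0, -0.2, 0.2, -0.8, 0.7], [0, 0, 0, 0, 0, 0, 0.7]],
])

```text
time: 8.2
eef_pos: [0.451, 0.4174, 0.0715]
tcp_rot: [[-0.004, 1.0, 0.001], [-0.003, 0.001, -1.0], [-1.0, -0.004, 0.003]]
wrist_force: [-0.1, 0.9, -2.5]
gripper_width: 0.592
```

play_rows([
  [[0, 0, 0, 0.14, 0.05, -0.4, 0.7], [0, 0, 0, 0, 0, -0.4, 0.7], [0, 0, 0, 0, 0, -0.2, 0.7], [0, 0, 0, 0, 0, 0, 0.7], [0, 0, 0, 0, 0, 0, 0.7]],
])

```text
time: 8.82
eef_pos: [0.4577, 0.4193, 0.0482]
tcp_rot: [[0.0, 1.0, -0.002], [0.0, -0.002, -1.0], [-1.0, 0.0, -0.0]]
wrist_force: [-0.9, -0.0, -3.8]
gripper_width: 0.591
```

Run:
```python
from h import *
f=shot('side','s2')
cv2.imwrite('pics/s2c.png',cv2.resize(f['frame'][180:330,200:400],(800,600),interpolation=cv2.INTER_CUBIC))
```

```text
(no output)
```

View pics/s2c.png

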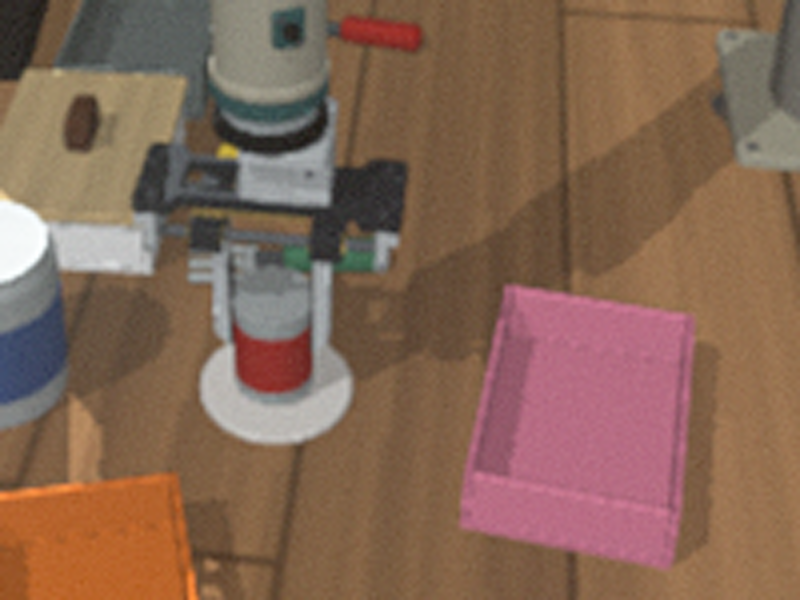

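play_rows([
  [[0, 0, 0, -0.1, 0, -0.08, 0.7], [0, 0, 0, 0, 0, -0.06, 0.7], [0, 0, 0, 0, 0, 0, 0.7]],
])

```text
time: 9.25
eef_pos: [0.4546, 0.4192, 0.0448]
tcp_rot: [[-0.0, 1.0, -0.001], [-0.0, -0.001, -1.0], [-1.0, -0.0, 0.0]]
wrist_force: [-1.7, 0.1, 1.3]
gripper_width: 0.587
```

Contact (z force went from -3.8 to +1.3). Releasing.

play_rows([
  [[0, 0, 0, 0, 0, 0, 0.4], [0, 0, 0, 0, 0, 0, 0.2], [0, 0, 0, 0, 0, 0, 0], [0, 0, 0, 0, 0, 0, 0], [0, 0, 0, 0, 0, 0.3, 0]],
])

```text
time: 9.88
eef_pos: [0.4548, 0.4188, 0.0517]
tcp_rot: [[-0.001, 1.0, -0.001], [-0.001, -0.001, -1.0], [-1.0, -0.001, 0.001]]
wrist_force: [-0.3, -0.0, -0.3]
gripper_width: 0.982
```

play_rows([
  [[0, 0, 0, 0, 0, 0.6, 0], [0, 0, 0, 0, 0, 1, 0], [0, 0, 0, 0, 0, 1, 0], [0, 0, 0, 0, 0, 1, 0], [0, 0, 0, 0.5, -0.5, 1, 0]],
])

```text
time: 10.5
eef_pos: [0.4665, 0.4083, 0.1693]
tcp_rot: [[0.0, 1.0, 0.002], [0.002, 0.002, -1.0], [-1.0, 0.0, -0.002]]
wrist_force: [0.3, 0.2, -0.4]
gripper_width: 0.999
```

Run:
```python
from seg import *
f=shot('side','s3');g=shot('top','t3')
W=cloud(f)
m=(abs(W[...,0]-.641)<.04)&(abs(W[...,1]-.216)<.05)&(W[...,2]>.078)&(W[...,2]<.11)
print('handle side',m.sum(),W[m].mean(0).round(4),np.nanmin(W[m],0).round(4),np.nanmax(W[m],0).round(4))
cv2.imwrite('pics/s3c.png',cv2.resize(f['frame'][150:330,160:400],(800,600),interpolation=cv2.INTER_CUBIC))
cv2.imwrite('pics/t3c.png',cv2.resize(g['frame'][90:260,130:330],(706,600),interpolation=cv2.INTER_CUBIC))
```

```text
handle side 79 [0.6443 0.2192 0.0893] [0.6341 0.1921 0.0782] [0.6578 0.2359 0.0964]
```

View pics/s3c.png

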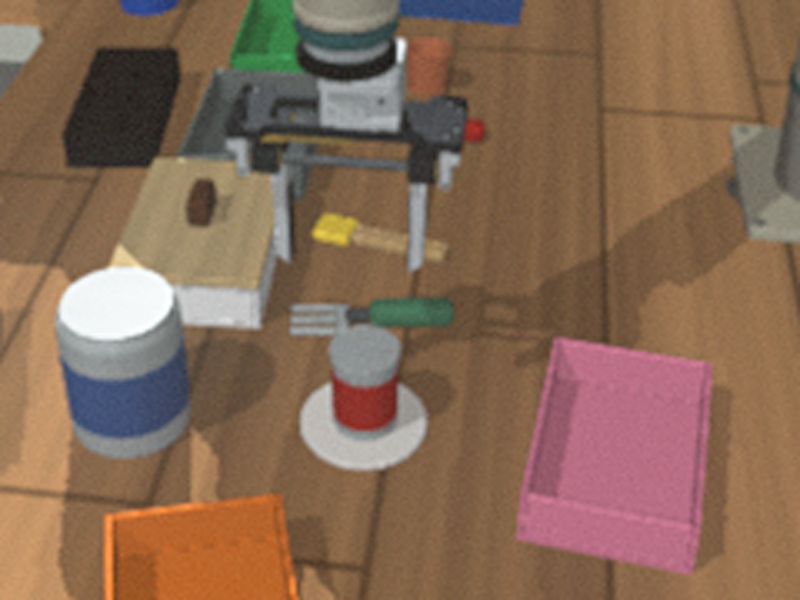

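View pics/t3c.png

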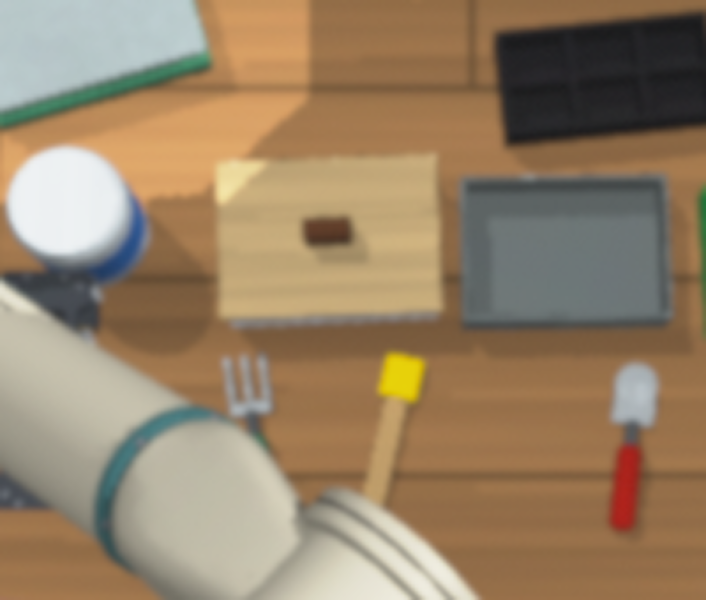

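Run:
```python
from seg import *
f=load('top0') ; g=load('t3')
meas(g,[('lid',(185,125,262,190),.05,.07),('handle',(212,148,234,166),.08,.11),('lid+h',(185,125,262,190),.05,.1)])
```

```text
lid 2723 mean [0.6405 0.2141 0.0596] rect c [641.5 204.1] size [225.  153.6] ang 89.8 z [0.0541 0.0596 0.065 ]
handle 93 mean [0.6407 0.2154 0.0888] rect c [640.7 215.6] size [20.7 40.8] ang 1.0 z [0.0841 0.0886 0.0936]
lid+h 2830 mean [0.6404 0.2141 0.0606] rect c [641.5 204.1] size [225.  153.6] ang 89.8 z [0.0542 0.0597 0.0669]
```

play_rows([
  [[0, 0, 0.1, 0.87, -0.96, 0, 0], [0, 0, 0.1, 0.87, -0.96, 0, 0], [0, 0, 0.1, 0.87, -0.96, 0, 0], [0, 0, 0.05, 0.87, -0.96, 0, 0], [0, 0, 0, 0.87, -0.96, 0, 0]],
])

```text
time: 11.22
eef_pos: [0.5762, 0.2863, 0.1666]
tcp_rot: [[-0.001, 0.999, 0.036], [0.0, 0.036, -0.999], [-1.0, -0.001, -0.0]]
wrist_force: [-0.1, -0.3, -0.6]
gripper_width: 1.0
```

play_rows([
  [[0, 0, 0, 0.87, -0.96, 0, 0], [0, 0, 0, 0.87, -0.96, 0, 0], [0, 0, 0, 0.87, -0.96, -0.2, 0], [0, 0, 0, 0, 0, -0.8, 0], [0, 0, 0, 0, 0, -0.8, 0]],
])

```text
time: 11.85
eef_pos: [0.6411, 0.2149, 0.1209]
tcp_rot: [[-0.001, 0.999, 0.035], [0.001, 0.035, -0.999], [-1.0, -0.001, -0.001]]
wrist_force: [-0.4, 0.2, 0.3]
gripper_width: 1.001
```

play_rows([
  [[0, 0, 0, 0, 0.03, -0.9, 0], [0, 0, 0, 0, 0, -0.8, 0], [0, 0, 0, 0, 0, -0.4, 0.3], [0, 0, 0, 0, 0, 0, 0.8], [0, 0, 0, 0, 0, 0, 1]],
], force=35)

```text
time: 12.48
eef_pos: [0.6421, 0.2158, 0.0702]
tcp_rot: [[0.001, 0.999, 0.035], [0.001, 0.035, -0.999], [-1.0, 0.001, -0.001]]
wrist_force: [0.7, -0.7, -0.3]
gripper_width: 0.717
```

play_rows([
  [[0, 0, 0, 0, 0, 0, 1], [0, 0, 0, 0, 0, 0, 1], [0, 0, 0, 0, 0, 0, 1], [0, 0, 0, 0, 0, 0, 1], [0, 0, 0, 0, 0, 0, 1]],
])

```text
time: 13.1
eef_pos: [0.642, 0.2154, 0.0696]
tcp_rot: [[0.001, 0.999, 0.035], [0.0, 0.035, -0.999], [-1.0, 0.001, -0.0]]
wrist_force: [1.3, -0.0, -0.4]
gripper_width: 0.233
```

play_rows([
  [[0, 0, 0, 0, 0, 0.4, 1], [0, 0, 0, 0, 0, 0.8, 1], [0, 0, 0, 0, 0, 0.9, 1], [0, 0, 0, 0, -0.4, 0.9, 1], [0, 0, -0.3, -0.2, -0.8, 0.6, 1]],
])

```text
time: 13.72
eef_pos: [0.637, 0.1852, 0.1617]
tcp_rot: [[0.002, 1.0, 0.003], [0.001, 0.003, -1.0], [-1.0, 0.002, -0.001]]
wrist_force: [0.8, 0.0, -2.5]
gripper_width: 0.229
```

play_rows([
  [[0, 0, -0.6, -0.28, -1, 0.2, 1], [0, 0, -0.7, -0.28, -1, 0, 1], [0, 0, -0.7, -0.28, -1, 0, 1], [0, 0, -0.7, -0.28, -1, 0, 1], [0, 0, -0.7, -0.28, -1, 0, 1]],
])

```text
time: 14.35
eef_pos: [0.6008, 0.0584, 0.1643]
tcp_rot: [[-0.0, 0.937, -0.35], [-0.0, -0.35, -0.937], [-1.0, -0.0, 0.0]]
wrist_force: [0.9, 0.2, -1.9]
gripper_width: 0.233
```

play_rows([
  [[0, 0, -0.7, -0.28, -1, 0, 1], [0, 0, -0.7, -0.28, -1, 0, 1], [0, 0, -0.7, -0.28, -1, 0, 1], [0, 0, -0.7, -0.28, -1, 0, 1], [0, 0, -0.7, -0.28, -1, 0, 1]],
])

```text
time: 14.98
eef_pos: [0.5661, -0.0663, 0.1645]
tcp_rot: [[0.0, 0.749, -0.662], [0.0, -0.662, -0.749], [-1.0, 0.0, -0.0]]
wrist_force: [0.3, -0.9, -2.5]
gripper_width: 0.232
```

play_rows([
  [[0, 0, -0.7, -0.28, -1, 0, 1], [0, 0, -0.7, -0.28, -1, 0, 1], [0, 0, -0.7, -0.28, -1, 0, 1], [0, 0, -0.7, -0.28, -1, 0, 1], [0, 0, -0.7, -0.28, -1, 0, 1]],
])

```text
time: 15.6
eef_pos: [0.5311, -0.1913, 0.1645]
tcp_rot: [[0.0, 0.462, -0.887], [0.0, -0.887, -0.462], [-1.0, 0.0, -0.0]]
wrist_force: [0.7, -1.1, -3.6]
gripper_width: 0.231
```

play_rows([
  [[0, 0, -0.7, -0.28, -1, 0, 1], [0, 0, -0.7, -0.28, -1, 0, 1], [0, 0, -0.7, -0.28, -1, 0, 1], [0, 0, -0.7, -0.28, -1, 0, 1], [0, 0, -0.7, -0.28, -1, 0, 1]],
])

```text
time: 16.23
eef_pos: [0.4961, -0.3162, 0.1645]
tcp_rot: [[0.0, 0.114, -0.993], [0.0, -0.993, -0.114], [-1.0, -0.0, -0.0]]
wrist_force: [1.1, 0.1, -3.0]
gripper_width: 0.229
```

Run:
```python
from h import *
f=load('top0')
cv2.imwrite('pics/m.png',cv2.resize(f['frame'][170:260,380:460],(533,600),interpolation=cv2.INTER_CUBIC))
hsv=cv2.cvtColor(f['frame'],cv2.COLOR_BGR2HSV).astype(int)
m=(abs(hsv[...,0]-110)<20)&(hsv[...,1]>90); m[:,:380]=0;m[:170]=0;m[262:]=0
v,u=np.nonzero(m);P=np.array([px(f,a,b,.003)[:2] for a,b in zip(u,v)])
print(P.mean(0),P.min(0),P.max(0),cv2.minAreaRect((P*1000).astype(np.float32)))
w,V=np.linalg.eigh(np.cov(P.T));print(np.sqrt(12*w),np.degrees(np.arctan2(V[1,1],V[0,1])))
W=cloud(f);k=(abs(W[...,0]-.65)<.08)&(abs(W[...,1]+.45)<.1)&(W[...,2]>.09);print('jar',W[k].mean(0))
```

```text
[ 0.46223917 -0.41734221] [ 0.34713531 -0.49232747] [ 0.57646239 -0.34390011] ((463.14080810546875, -416.6871337890625), (138.587890625, 225.05435180664062), 86.65542602539062)
[0.14023655 0.22486514] 177.15450237270906
jar [ 0.66416786 -0.43974928  0.1053031 ]
```

View pics/m.png

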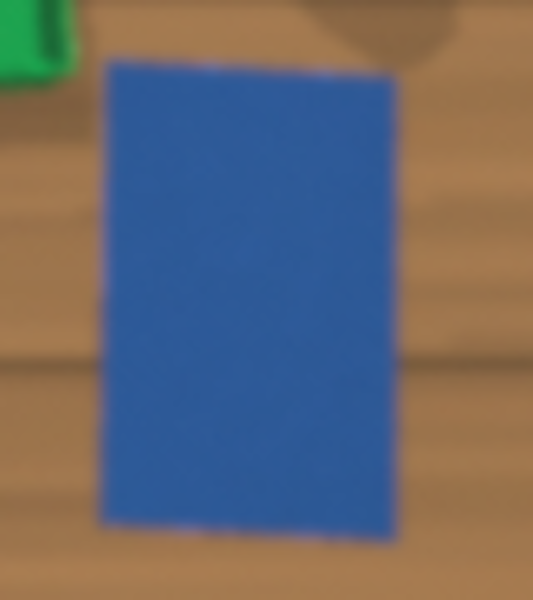

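play_rows([
  [[0, 0, -0.5, -0.34, -1, 0, 1], [0, 0, -0.5, -0.3, -1, 0, 1], [0, 0, -0.4, -0.3, -1, -0.2, 1], [0, 0, -0.13, -0.4, -1, -0.4, 1], [0, 0, 0, 0, 0, -0.7, 1]],
])

```text
time: 16.85
eef_pos: [0.4613, -0.4186, 0.1316]
tcp_rot: [[0.0, -0.047, -0.999], [-0.003, -0.999, 0.047], [-1.0, 0.003, -0.0]]
wrist_force: [-0.0, 1.1, -3.2]
gripper_width: 0.235
```

play_rows([
  [[0, 0, 0, 0, 0, -0.9, 1], [0, 0, 0, 0, 0, -0.9, 1], [0, 0, 0, 0, 0, -0.9, 1], [0, 0, 0, 0, 0, -0.7, 1], [0, 0, 0, 0, 0, 0, 1]],
])

```text
time: 17.48
eef_pos: [0.4622, -0.4133, 0.0452]
tcp_rot: [[-0.002, -0.041, -0.999], [0.003, -0.999, 0.041], [-1.0, -0.003, 0.003]]
wrist_force: [0.2, 0.6, -1.9]
gripper_width: 0.233
```

play_rows([
  [[0, 0, 0, 0, 0, -0.3, 1], [0, 0, 0, 0, 0, -0.2, 1], [0, 0, 0, 0, 0, 0, 1]],
])

```text
time: 17.85
eef_pos: [0.463, -0.4145, 0.0344]
tcp_rot: [[-0.0, -0.041, -0.999], [0.0, -0.999, 0.041], [-1.0, -0.0, 0.0]]
wrist_force: [-0.1, -0.1, -2.6]
gripper_width: 0.228
```

Run:
```python
from h import *
f=shot('side','s4');g=shot('top','t4')
print(observe()['eef_pos'])
cv2.imwrite('pics/s4c.png',cv2.resize(f['frame'][90:210,180:340],(800,600),interpolation=cv2.INTER_CUBIC))
cv2.imwrite('pics/t4c.png',cv2.resize(g['frame'][130:290,310:510],(750,600),interpolation=cv2.INTER_CUBIC))
```

```text
[ 0.46319671 -0.41479819  0.03478671]
```

View pics/s4c.png

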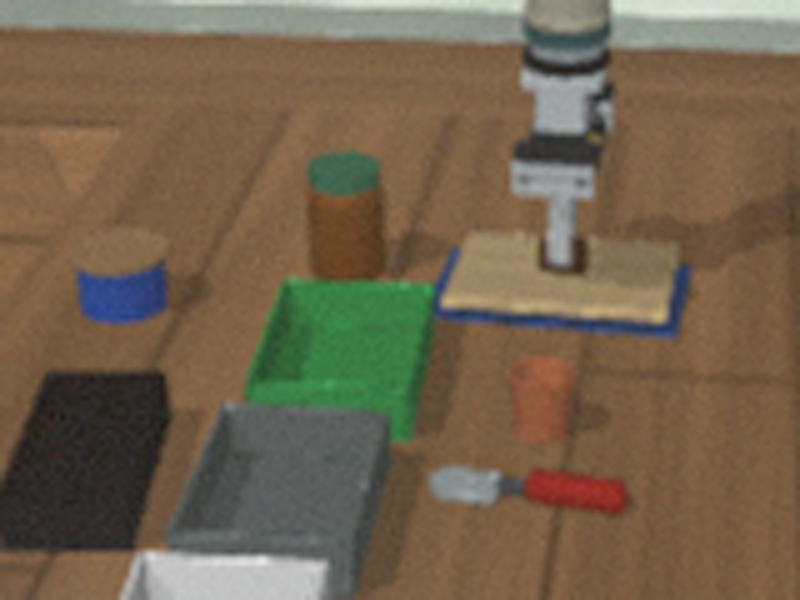

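View pics/t4c.png

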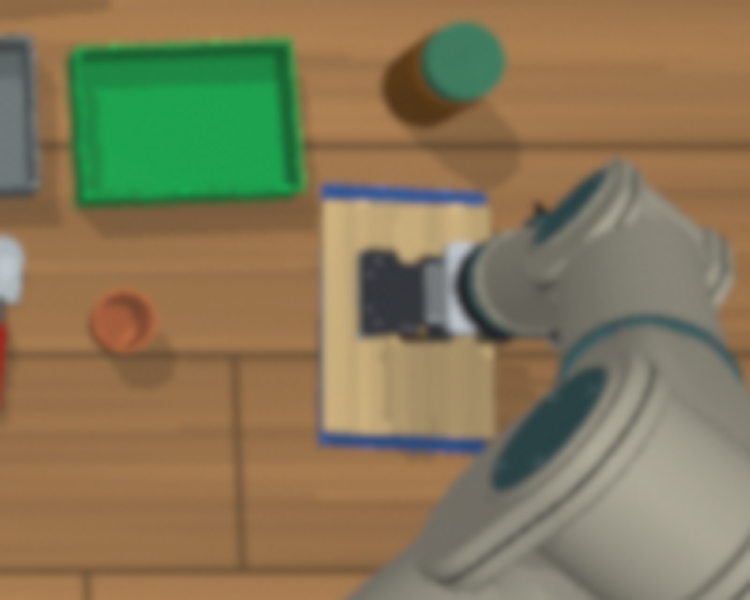

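Lid is held centred over the mat, with blue showing about evenly at both ends in the top crop (rows ~190 and ~440). Shifting 2 mm in -y and lowering.

play_rows([
  [[0, 0, 0, 0, -0.08, -0.3, 1], [0, 0, 0, 0, 0, -0.15, 1], [0, 0, 0, 0, 0, 0, 1]],
])

```text
time: 18.32
eef_pos: [0.4629, -0.4165, 0.0229]
tcp_rot: [[-0.0, -0.041, -0.999], [0.0, -0.999, 0.041], [-1.0, -0.0, 0.0]]
wrist_force: [0.3, 0.1, -3.1]
gripper_width: 0.232
```

play_rows([
  [[0, 0, 0, 0, 0, -0.05, 1], [0, 0, 0, 0, 0, 0, 1]],
])

```text
time: 18.58
eef_pos: [0.463, -0.4166, 0.0225]
tcp_rot: [[0.0, -0.041, -0.999], [-0.0, -0.999, 0.041], [-1.0, 0.0, -0.0]]
wrist_force: [-0.7, 1.5, 2.3]
gripper_width: 0.231
```

play_rows([
  [[0, 0, 0, 0, 0, 0, 0.6], [0, 0, 0, 0, 0, 0, 0.3], [0, 0, 0, 0, 0, 0, 0.3], [0, 0, 0, 0, 0, 0.5, 0.3], [0, 0, 0, 0, 0, 1, 0.2]],
])

```text
time: 19.2
eef_pos: [0.4625, -0.4162, 0.0596]
tcp_rot: [[-0.001, -0.041, -0.999], [0.001, -0.999, 0.041], [-1.0, -0.001, 0.001]]
wrist_force: [0.6, -0.3, -0.8]
gripper_width: 0.729
```

play_rows([
  [[0, 0, 0.5, 0, 0.5, 1, 0], [0, 0, 1, 0, 1, 1, 0], [0, 0, 1, 0, 1, 1, 0], [0, 0, 1, 0, 1, 0, 0], [0, 0, 1, 0, 1, 0, 0]],
])

```text
time: 19.82
eef_pos: [0.4635, -0.3037, 0.1359]
tcp_rot: [[0.002, 0.42, -0.908], [-0.001, -0.908, -0.42], [-1.0, 0.002, -0.001]]
wrist_force: [-0.2, -0.5, -0.6]
gripper_width: 1.002
```

Run:
```python
from seg import *
f=shot('side','s5');g=shot('top','t5')
cv2.imwrite('pics/t5b.png',cv2.resize(g['frame'],(800,600),interpolation=cv2.INTER_CUBIC))
cv2.imwrite('pics/s5b.png',cv2.resize(f['frame'],(800,600),interpolation=cv2.INTER_CUBIC))
```

```text
(no output)
```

View pics/t5b.png

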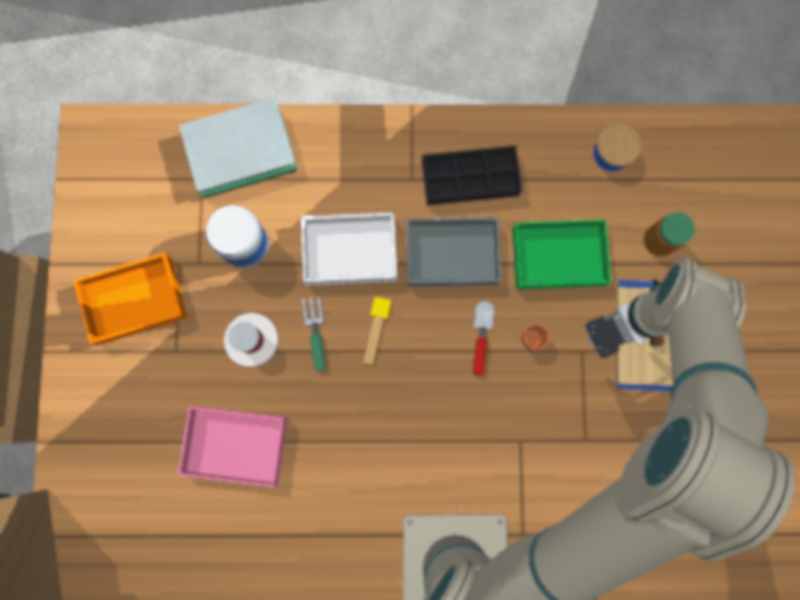

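View pics/s5b.png

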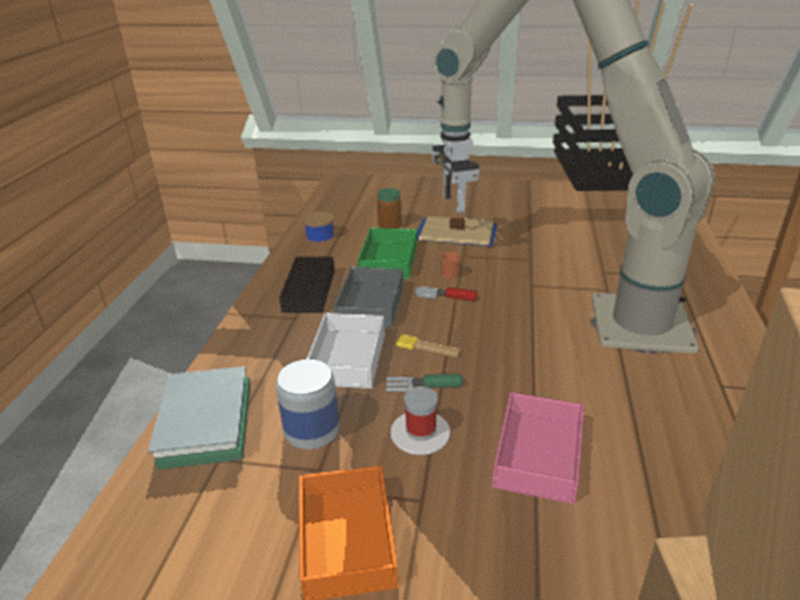

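The lid lies on the mat, the white bin is open at top-view (349,248), and the tin is upright on the tile. The items haven't moved. Measuring the items and white bin precisely.

```bash
cat > items.py <<'E'
from h import *
def items(f):
    hsv=cv2.cvtColor(f['frame'],cv2.COLOR_BGR2HSV).astype(int);W=cloud(f)
    X,Y,Z=W[...,0],W[...,1],W[...,2]; H,S,V=hsv[...,0],hsv[...,1],hsv[...,2]
    reg=(X>.33)&(X<.555)
    def rep(n,m,z):
        k,lab,st,_=cv2.connectedComponentsWithStats(m.astype(np.uint8))
        if k<2: print(n,'none');return
        i=1+np.argmax(st[1:,4]); v,u=np.nonzero(lab==i)
        P=np.array([px(f,a,b,z)[:2] for a,b in zip(u,v)])*1000
        w,E=np.linalg.eigh(np.cov(P.T)); c,s,_=cv2.minAreaRect(P.astype(np.float32))
        print(n,len(P),'rect',np.round(c),np.round(s),'mean',P.mean(0).round(1),'axis',round(float(np.degrees(np.arctan2(E[1,1],E[0,1]))),1),'px',u.mean().round(),v.mean().round())
    rep('red handle',reg&((H<6)|(H>172))&(S>150)&(Y<.12)&(Z<.035),.018)
    rep('green handle',reg&(H>60)&(H<95)&(S>80)&(Y>.0),.018)
    rep('yellow head',reg&(H>22)&(H<35)&(S>170)&(V>150),.012)
    rep('pot top',(Z>.042)&(Z<.07)&(X>.38)&(X<.53)&(Y<-.1)&(Y>-.24),.055)
    for n,lo,hi,z in(('trowel all',(-.12,),0,.01),):
        pass
    for n,y0,y1 in(('trowel h',-.11,0.0),('label h',.1,.21),('fork h',.24,.34)):
        m=reg&(Y>y0)&(Y<y1)&(Z>.0065)&(Z<.04); rep(n,m,.012)
E
python3 - <<'E'
from items import *; from seg import meas
g=load('t5'); items(g)
k=.64
meas(g,[('white',tuple(int(a*k) for a in(296,206,402,292)),.042,.06)])
E
```

```text
red handle 152 rect [419. -55.] [21. 76.] mean [418.  -55.1] axis 172.5 px 307.0 228.0
green handle 122 rect [429. 278.] [75. 18.] mean [428.3 277.7] axis -171.8 px 203.0 225.0
yellow head 139 rect [521. 148.] [37. 40.] mean [520.9 148.4] axis -172.9 px 243.0 196.0
pot top 86 rect [ 456. -162.] [51. 50.] mean [ 455.7 -165. ] axis 123.1 px 343.0 215.0
trowel h 337 rect [455. -59.] [ 37. 154.] mean [452.6 -58.6] axis 172.7 px 307.0 217.0
label h 308 rect [470. 158.] [ 37. 144.] mean [478.1 159.4] axis 166.9 px 240.0 210.0
fork h 259 rect [457. 286.] [137.  36.] mean [445.8 281.7] axis -173.3 px 202.0 220.0
white 360 mean [0.642  0.2174 0.049 ] rect c [640.1 215.4] size [136.  190.1] ang 2.8 z [0.0433 0.0488 0.0546]
```

play_rows([
  [[0, 0, -0.7, -0.1, 0.95, 0, 0], [0, 0, -0.7, -0.1, 0.95, 0, 0], [0, 0, -0.7, -0.08, 0.95, -0.3, 0], [0, 0, -0.7, 0, 0.95, -0.5, 0], [0, 0, -0.7, 0, 0.95, -0.5, 0]],
])

```text
time: 20.55
eef_pos: [0.4567, -0.1862, 0.1023]
tcp_rot: [[0.002, 0.058, -0.998], [-0.001, -0.998, -0.058], [-1.0, 0.001, -0.002]]
wrist_force: [0.2, -0.8, -0.3]
gripper_width: 1.0
```

play_rows([
  [[0, 0, -0.3, 0, 0.9, -0.5, 0], [0, 0, 0, 0, 0, -0.4, 0], [0, 0, 0, 0, 0, 0, 0]],
])

```text
time: 20.92
eef_pos: [0.456, -0.1644, 0.0791]
tcp_rot: [[-0.0, 0.031, -1.0], [-0.001, -1.0, -0.031], [-1.0, 0.001, 0.0]]
wrist_force: [-0.6, 0.2, 0.5]
gripper_width: 1.002
```

play_rows([
  [[0, 0, 0, 0, 0.06, -0.9, 0], [0, 0, 0, 0, 0, -0.9, 0], [0, 0, 0, 0, 0, -0.5, 0], [0, 0, 0, 0, 0, 0, 0.3], [0, 0, 0, 0, 0, 0, 0.6]],
], force=12)

```text
time: 21.55
eef_pos: [0.4565, -0.1619, 0.0225]
tcp_rot: [[0.001, 0.031, -1.0], [-0.0, -1.0, -0.031], [-1.0, 0.0, -0.001]]
wrist_force: [0.6, -1.3, 0.1]
gripper_width: 0.824
```

play_rows([
  [[0, 0, 0, 0, 0, 0, 0.7], [0, 0, 0, 0, 0, 0, 0.7], [0, 0, 0, 0, 0, 0, 0.7], [0, 0, 0, 0, 0, 0, 0.7], [0, 0, 0, 0, 0, 0.2, 0.7]],
])

```text
time: 22.18
eef_pos: [0.4556, -0.1611, 0.0269]
tcp_rot: [[-0.001, 0.032, -0.999], [0.0, -0.999, -0.032], [-1.0, -0.001, 0.001]]
wrist_force: [0.7, 0.6, -0.8]
gripper_width: 0.569
```

play_rows([
  [[0, 0, 0, 0, 0, 0.6, 0.7], [0, 0, 0, 0, 0, 1, 0.7], [0, 0, 0, 0.3, -0.2, 1, 0.7], [0, 0, 0, 0.8, -0.3, 0.3, 0.7], [0, 0, 0, 1, -0.4, 0, 0.7]],
])

```text
time: 22.8
eef_pos: [0.5093, -0.184, 0.1014]
tcp_rot: [[0.002, 0.032, -0.999], [-0.0, -0.999, -0.032], [-1.0, 0.0, -0.002]]
wrist_force: [0.4, -0.5, -0.3]
gripper_width: 0.568
```

play_rows([
  [[0, 0, 0, 1, -0.4, 0, 0.7], [0, 0, 0, 1, -0.4, 0, 0.7], [0, 0, 0, 1, -0.4, 0, 0.7], [0, 0, 0, 1, -0.3, 0, 0.7], [0, 0, 0, 0.85, -0.2, 0, 0.7]],
])

```text
time: 23.42
eef_pos: [0.6304, -0.2266, 0.1003]
tcp_rot: [[0.0, 0.032, -0.999], [-0.0, -0.999, -0.032], [-1.0, 0.0, -0.0]]
wrist_force: [-0.1, -0.7, -0.8]
gripper_width: 0.572
```

play_rows([
  [[0, 0, 0, 0, 0, -0.5, 0.7], [0, 0, 0, 0, 0, -0.8, 0.7], [0, 0, 0, 0, 0, -0.7, 0.7], [0, 0, 0, 0, 0, -0.4, 0.7], [0, 0, 0, 0, 0, 0, 0.7]],
])

```text
time: 24.05
eef_pos: [0.6288, -0.2261, 0.0382]
tcp_rot: [[-0.002, 0.032, -0.999], [0.001, -0.999, -0.032], [-1.0, -0.001, 0.002]]
wrist_force: [0.1, 0.2, -0.6]
gripper_width: 0.571
```

play_rows([
  [[0, 0, 0, 0, 0, -0.25, 0.7], [0, 0, 0, 0, 0, -0.1, 0.7], [0, 0, 0, 0, 0, -0.06, 0.7], [0, 0, 0, 0, 0, 0, 0.7]],
])

```text
time: 24.55
eef_pos: [0.6299, -0.2264, 0.0293]
tcp_rot: [[0.0, 0.032, -0.999], [-0.0, -0.999, -0.032], [-1.0, 0.0, -0.0]]
wrist_force: [0.1, -0.7, -0.6]
gripper_width: 0.568
```

play_rows([
  [[0, 0, 0, 0, 0, -0.06, 0.7], [0, 0, 0, 0, 0, -0.04, 0.7], [0, 0, 0, 0, 0, 0, 0.7]],
])

```text
time: 24.92
eef_pos: [0.63, -0.2265, 0.0274]
tcp_rot: [[0.001, 0.032, -0.999], [-0.0, -0.999, -0.032], [-1.0, 0.0, -0.001]]
wrist_force: [-1.0, 0.5, 5.0]
gripper_width: 0.571
```

play_rows([
  [[0, 0, 0, 0, 0, 0, 0.3], [0, 0, 0, 0, 0, 0, 0.15], [0, 0, 0, 0, 0, 0, 0.15], [0, 0, 0, 0, 0, 0.5, 0.15], [0, 0, 0, 0, 0, 1, 0.15]],
])

```text
time: 25.55
eef_pos: [0.6291, -0.2261, 0.0643]
tcp_rot: [[-0.002, 0.032, -0.999], [0.001, -0.999, -0.032], [-1.0, -0.001, 0.002]]
wrist_force: [-0.6, -0.6, 0.1]
gripper_width: 0.85
```

play_rows([
  [[0, 0, 0, 0, 0, 1, 0.2], [0, 0, 0, -0.4, 0.3, 0.6, 0.3], [0, 0, -0.4, -1, 0.9, 0, 0.4], [0, 0, -0.4, -1, 0.9, 0, 0.4], [0, 0, -0.4, -1, 0.9, 0, 0.4]],
])

```text
time: 26.18
eef_pos: [0.543, -0.15, 0.1045]
tcp_rot: [[-0.0, -0.095, -0.996], [0.0, -0.996, 0.095], [-1.0, -0.0, 0.0]]
wrist_force: [0.1, 0.5, 0.6]
gripper_width: 0.603
```

play_rows([
  [[0, 0, -0.33, -1, 0.9, 0, 0.4], [0, 0, 0, -1, 0.9, 0, 0.4], [0, 0, 0, -1, 0.9, -0.3, 0.4], [0, 0, 0, -1, 1, -0.7, 0.4], [0, 0, 0, -0.08, 0.03, -0.8, 0.4]],
])

```text
time: 26.8
eef_pos: [0.4399, -0.0557, 0.0595]
tcp_rot: [[-0.002, -0.125, -0.992], [0.001, -0.992, 0.125], [-1.0, -0.001, 0.002]]
wrist_force: [0.3, 0.0, 0.1]
gripper_width: 0.599
```

Run:
```python
from items import *
f=shot('side','s6');g=shot('top','t6');print(observe()['eef_pos'],observe()['tcp_rot'][:2,1])
items(g)
a=cv2.resize(f['frame'][100:260,200:400],(500,400),interpolation=cv2.INTER_CUBIC)
b=cv2.resize(g['frame'][120:260,180:420],(686,400),interpolation=cv2.INTER_CUBIC)[:, :]
cv2.imwrite('pics/s6c.png',a);cv2.imwrite('pics/t6c.png',b)
```

```text
[ 0.44039138 -0.05710214  0.0584529 ] [-0.12650642 -0.99196577]
red handle 75 rect [402. -52.] [18. 40.] mean [402.3 -52.3] axis 170.7 px 306.0 233.0
green handle 121 rect [429. 278.] [75. 18.] mean [428.  277.6] axis -172.0 px 203.0 225.0
yellow head 139 rect [484. 141.] [37. 40.] mean [484.3 141.1] axis 164.3 px 246.0 208.0
pot top none
trowel h 100 rect [401. -51.] [23. 45.] mean [401.9 -51. ] axis 171.0 px 305.0 233.0
label h 317 rect [434. 154.] [ 37. 139.] mean [442.2 152.2] axis 167.1 px 242.0 221.0
fork h 239 rect [455. 285.] [135.  28.] mean [442.2 282.5] axis -169.5 px 202.0 221.0
```

View pics/s6c.png

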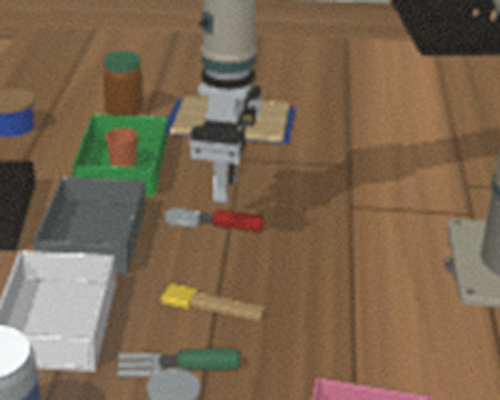

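View pics/t6c.png

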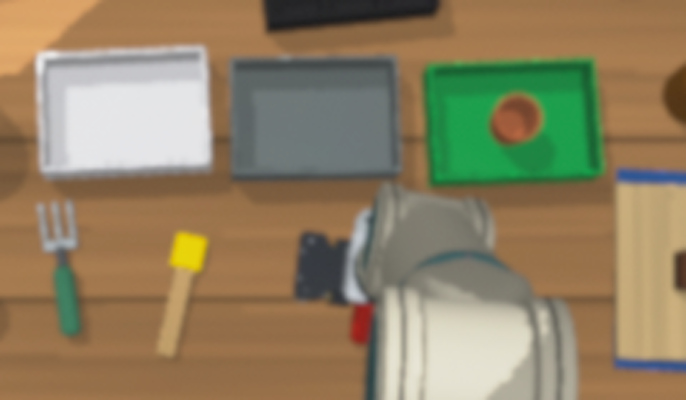

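The pot stands in the green bin. The label has been knocked about 4 cm toward the robot (head now at top-crop (188,252)), so I'll remeasure it later. The fingers are over the trowel handle.

play_rows([
  [[0, 0, 0, 0.08, -0.04, -0.8, 0.4], [0, 0, 0, 0, 0, -0.8, 0.4], [0, 0, 0, 0, 0, -0.4, 0.4], [0, 0, 0, 0, 0, 0, 0.6], [0, 0, 0, 0, 0, 0, 1]],
], force=30)

```text
time: 27.52
eef_pos: [0.4438, -0.0585, 0.0123]
tcp_rot: [[-0.003, -0.128, -0.992], [0.002, -0.992, 0.128], [-1.0, -0.001, 0.003]]
wrist_force: [-0.4, -0.3, 0.2]
gripper_width: 0.426
```

play_rows([
  [[0, 0, 0, 0, 0, 0, 1], [0, 0, 0, 0, 0, 0, 1], [0, 0, 0, 0, 0, 0.4, 1], [0, 0, 0, 0, 0, 0.8, 1], [0, 0, 0, 0, 0, 0.8, 1]],
])

```text
time: 28.15
eef_pos: [0.4432, -0.0585, 0.0626]
tcp_rot: [[-0.004, -0.128, -0.992], [0.002, -0.992, 0.128], [-1.0, -0.002, 0.004]]
wrist_force: [0.1, 0.3, -1.3]
gripper_width: 0.25
```

play_rows([
  [[0, 0, 0.5, 0, 0, 0.9, 1], [0, 0, 0.95, 0.2, 0.1, 0.7, 1], [0, 0, 0.95, 0.4, 0.12, 0, 1], [0, 0, 0.95, 0.4, 0.12, 0, 1], [0, 0, 0.95, 0.4, 0.12, 0, 1]],
])

```text
time: 28.78
eef_pos: [0.4785, -0.0469, 0.1023]
tcp_rot: [[-0.004, 0.319, -0.948], [-0.0, -0.948, -0.319], [-1.0, -0.001, 0.004]]
wrist_force: [-1.5, 0.1, -1.1]
gripper_width: 0.248
```

play_rows([
  [[0, 0, 0.95, 0.4, 0.12, 0, 1], [0, 0, 0.95, 0.4, 0.12, 0, 1], [0, 0, 0.95, 0.4, 0.12, 0, 1], [0, 0, 0.95, 0.4, 0.12, 0, 1], [0, 0, 0.95, 0.4, 0.12, 0, 1]],
])

```text
time: 29.4
eef_pos: [0.5284, -0.0321, 0.1022]
tcp_rot: [[-0.004, 0.733, -0.68], [-0.003, -0.68, -0.733], [-1.0, -0.001, 0.005]]
wrist_force: [0.6, -0.6, -0.7]
gripper_width: 0.253
```

play_rows([
  [[0, 0, 0.95, 0.4, 0.12, 0, 1], [0, 0, 0.95, 0.4, 0.12, 0, 1], [0, 0, 0.95, 0.4, 0.12, 0, 1], [0, 0, 0.95, 0.4, 0.12, 0, 1], [0, 0, 0.95, 0.4, 0.12, 0, 1]],
])

```text
time: 30.02
eef_pos: [0.5783, -0.0173, 0.1021]
tcp_rot: [[-0.003, 0.969, -0.248], [-0.005, -0.248, -0.969], [-1.0, -0.002, 0.005]]
wrist_force: [0.3, -0.3, -0.8]
gripper_width: 0.25
```

play_rows([
  [[0, 0, 0.95, 0.4, 0.12, 0, 1], [0, 0, 0.5, 0.4, 0.12, 0, 1], [0, 0, 0, 0.1, 0, 0, 1], [0, 0, 0, 0, 0, 0, 1]],
])

```text
time: 30.52
eef_pos: [0.6006, -0.0112, 0.1016]
tcp_rot: [[-0.002, 0.995, -0.103], [-0.004, -0.103, -0.995], [-1.0, -0.002, 0.004]]
wrist_force: [-0.4, -0.4, -0.5]
gripper_width: 0.252
```

play_rows([
  [[0, 0, 0.9, 0.22, 0, 0, 1], [0, 0, 0.1, 0, 0, 0, 1], [0, 0, 0, 0, 0, 0, 1]],
])

```text
time: 30.9
eef_pos: [0.6059, -0.0111, 0.1016]
tcp_rot: [[-0.002, 1.0, 0.001], [-0.004, 0.001, -1.0], [-1.0, -0.002, 0.004]]
wrist_force: [-0.3, -0.2, -1.3]
gripper_width: 0.252
```

Run:
```python
from items import *
f=shot('side','s7');g=shot('top','t7');print(observe()['eef_pos'],observe()['tcp_rot'][:2,1])
a=cv2.resize(f['frame'][110:260,180:380],(800,600),interpolation=cv2.INTER_CUBIC)
b=cv2.resize(g['frame'][120:260,180:420],(800,467),interpolation=cv2.INTER_CUBIC)
cv2.imwrite('pics/s7c.png',a);cv2.imwrite('pics/t7c.png',b)
```

```text
[ 0.60608026 -0.01100896  0.10165981] [0.9999973 0.0013781]
```

View pics/s7c.png

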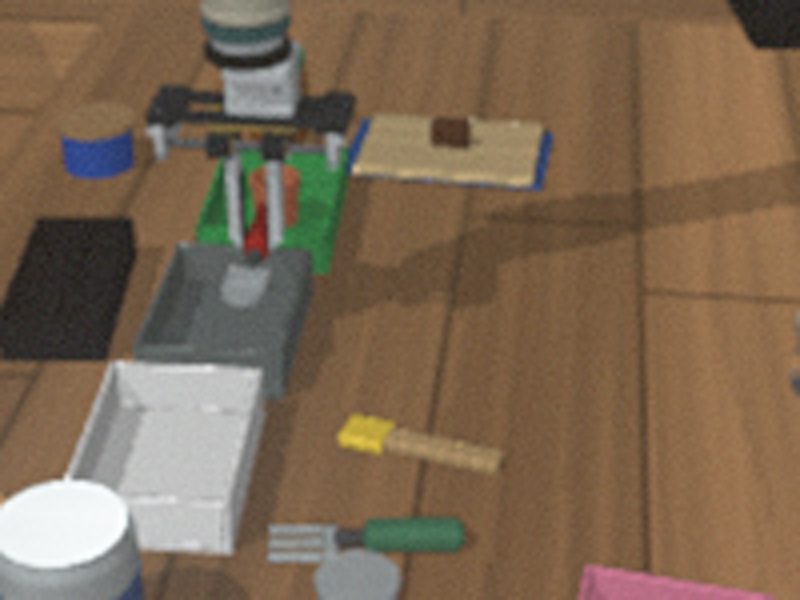

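View pics/t7c.png

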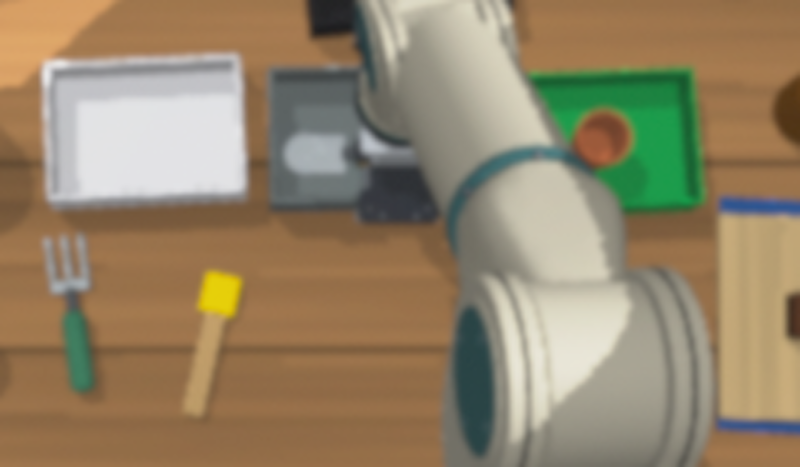

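play_rows([
  [[0, 0, 0, 0, 0, -0.7, 1], [0, 0, 0, 0, 0, -0.9, 1], [0, 0, 0, 0, 0, -0.9, 1], [0, 0, 0, 0, 0, -0.6, 1], [0, 0, 0, 0, 0, -0.1, 1]],
])

```text
time: 31.62
eef_pos: [0.6053, -0.0109, 0.0201]
tcp_rot: [[-0.004, 1.0, 0.003], [-0.004, 0.003, -1.0], [-1.0, -0.004, 0.004]]
wrist_force: [-0.6, -0.5, -0.6]
gripper_width: 0.25
```

play_rows([
  [[0, 0, 0, 0, 0, -0.1, 1], [0, 0, 0, 0, 0, -0.06, 1], [0, 0, 0, 0, 0, 0, 1]],
])

```text
time: 32.0
eef_pos: [0.6068, -0.011, 0.0181]
tcp_rot: [[-0.001, 1.0, 0.002], [-0.004, 0.002, -1.0], [-1.0, -0.001, 0.004]]
wrist_force: [0.0, -0.0, -1.4]
gripper_width: 0.251
```

play_rows([
  [[0, 0, 0, 0, 0, -0.1, 1], [0, 0, 0, 0, 0, 0, 1], [0, 0, 0, 0, 0, 0, 0.72], [0, 0, 0, 0, 0, 0, 0.66], [0, 0, 0, 0, 0, 0, 0.66]],
])

```text
time: 32.62
eef_pos: [0.6064, -0.0109, 0.015]
tcp_rot: [[-0.002, 1.0, 0.002], [-0.004, 0.002, -1.0], [-1.0, -0.002, 0.004]]
wrist_force: [-0.4, 0.3, 0.5]
gripper_width: 0.337
```

play_rows([
  [[0, 0, 0, 0, 0, 0.5, 0.66], [0, 0, 0, 0, 0, 1, 0.66], [0, 0, 0, 0, 0, 1, 0.6], [0, 0, 0, 0, 0, 1, 0.5], [0, 0, 0, -0.5, 0.6, 0.2, 0.4]],
])

```text
time: 33.25
eef_pos: [0.5956, 0.0033, 0.1097]
tcp_rot: [[0.003, 1.0, -0.0], [-0.004, -0.0, -1.0], [-1.0, 0.003, 0.004]]
wrist_force: [0.1, 0.3, -0.1]
gripper_width: 0.571
```

Run:
```python
from items import *
g=shot('top','t8'); items(g); items(load('t7'))
b=cv2.resize(g['frame'][120:260,180:420],(800,467),interpolation=cv2.INTER_CUBIC);cv2.imwrite('pics/t8c.png',b)
```

```text
red handle none
green handle 197 rect [395. -87.] [26. 90.] mean [390.1 -86.4] axis -176.5 px 317.0 237.0
yellow head 142 rect [484. 141.] [38. 41.] mean [484.5 141.1] axis 163.0 px 246.0 208.0
pot top none
trowel h 2 rect [428. -61.] [3. 0.] mean [427.7 -61.5] axis 89.9 px 308.0 225.0
label h 321 rect [436. 157.] [ 38. 141.] mean [442.7 152. ] axis 167.1 px 242.0 220.0
fork h 255 rect [462. 284.] [148.  35.] mean [444.7 283.4] axis -168.3 px 202.0 220.0
red handle none
green handle 257 rect [ 406. -104.] [ 26. 112.] mean [ 402.7 -103. ] axis -178.0 px 322.0 233.0
yellow head 143 rect [484. 141.] [38. 41.] mean [484.4 141.2] axis 156.6 px 246.0 208.0
pot top none
trowel h 3 rect [476. -74.] [6. 0.] mean [476.3 -73.7] axis 89.9 px 312.0 210.0
label h 315 rect [434. 155.] [ 35. 142.] mean [443.2 152.2] axis 167.2 px 242.0 220.0
fork h 250 rect [451. 282.] [126.  36.] mean [443.1 281.1] axis -174.0 px 202.0 220.0
```

View pics/t8c.png

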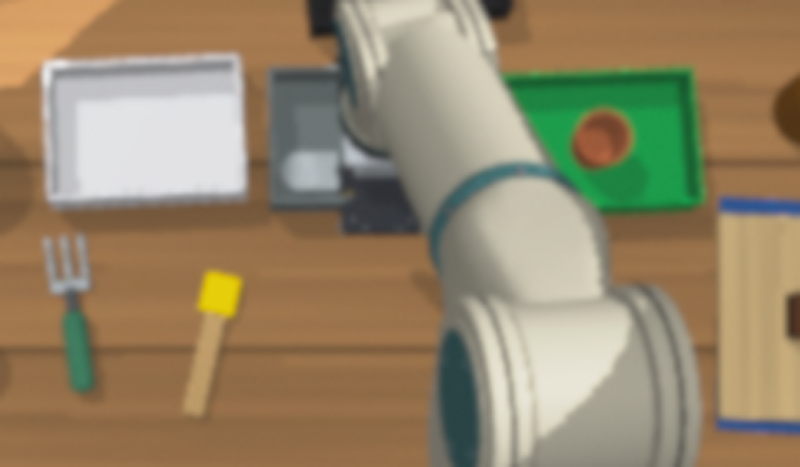

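play_rows([
  [[0, 0, 1, -0.46, 0.45, 0, 0.4], [0, 0, 1, -0.46, 0.45, 0, 0.4], [0, 0, 1, -0.46, 0.45, 0, 0.4], [0, 0, 1, -0.46, 0.45, 0, 0.4], [0, 0, 1, -0.46, 0.45, 0, 0.4]],
])

```text
time: 33.92
eef_pos: [0.5344, 0.0616, 0.1068]
tcp_rot: [[-0.002, 0.862, 0.507], [-0.004, 0.507, -0.862], [-1.0, -0.003, 0.003]]
wrist_force: [-0.2, -0.0, 0.6]
gripper_width: 0.6
```

play_rows([
  [[0, 0, 1, -0.46, 0.45, 0, 0.4], [0, 0, 1, -0.46, 0.45, 0, 0.4], [0, 0, 1, -0.46, 0.45, 0, 0.4], [0, 0, 1, -0.46, 0.45, 0, 0.4], [0, 0, 1, -0.46, 0.45, 0, 0.4]],
])

```text
time: 34.55
eef_pos: [0.4769, 0.1175, 0.1069]
tcp_rot: [[0.0, 0.493, 0.87], [-0.003, 0.87, -0.493], [-1.0, -0.003, 0.002]]
wrist_force: [0.7, 0.2, 0.2]
gripper_width: 0.598
```

play_rows([
  [[0, 0, 1, -0.46, 0.45, -0.4, 0.4], [0, 0, 1, -0.46, 0.45, -0.8, 0.4], [0, 0, 0.87, -0.46, 0.45, -0.8, 0.4], [0, 0, 0, 0, 0, 0, 0.4], [0, 0, 0, 0, 0, 0, 0.4]],
])

```text
time: 35.17
eef_pos: [0.4444, 0.1503, 0.0578]
tcp_rot: [[0.003, 0.22, 0.976], [-0.003, 0.976, -0.22], [-1.0, -0.002, 0.004]]
wrist_force: [0.3, 0.3, -0.1]
gripper_width: 0.599
```

play_rows([
  [[0, 0, 0, -0.03, 0, -0.8, 0.4], [0, 0, 0, 0, 0, -0.8, 0.4], [0, 0, 0, 0, 0, -0.4, 0.4], [0, 0, 0, 0, 0, -0.1, 0.4], [0, 0, 0, 0, 0, 0, 0.4]],
], force=20)

```text
time: 35.8
eef_pos: [0.4441, 0.1504, 0.0055]
tcp_rot: [[0.004, 0.219, 0.976], [-0.002, 0.976, -0.219], [-1.0, -0.001, 0.005]]
wrist_force: [0.3, -0.1, -0.8]
gripper_width: 0.597
```

play_rows([
  [[0, 0, 0, 0, 0, 0, 0.7], [0, 0, 0, 0, 0, 0, 1], [0, 0, 0, 0, 0, 0, 1], [0, 0, 0, 0, 0, 0, 1]],
])

```text
time: 36.3
eef_pos: [0.4438, 0.1504, 0.0052]
tcp_rot: [[0.004, 0.219, 0.976], [-0.002, 0.976, -0.219], [-1.0, -0.001, 0.004]]
wrist_force: [-0.1, -0.5, 0.8]
gripper_width: 0.211
```

play_rows([
  [[0, 0, 0, 0, 0, 0.4, 1], [0, 0, 0, 0, 0, 0.8, 1], [0, 0, -0.5, 0, 0, 0.9, 1], [0, 0, -0.95, 0.4, 0.1, 0.9, 1], [0, 0, -1, 0.6, 0.18, 0.8, 1]],
])

```text
time: 36.92
eef_pos: [0.4685, 0.1572, 0.1016]
tcp_rot: [[0.002, 0.462, 0.887], [-0.003, 0.887, -0.462], [-1.0, -0.002, 0.004]]
wrist_force: [0.4, -0.6, -1.0]
gripper_width: 0.208
```

play_rows([
  [[0, 0, -1, 0.68, 0.2, 0, 1], [0, 0, -1, 0.68, 0.2, 0, 1], [0, 0, -1, 0.68, 0.2, 0, 1], [0, 0, -1, 0.68, 0.2, 0, 1], [0, 0, -1, 0.68, 0.2, 0, 1]],
])

```text
time: 37.55
eef_pos: [0.5538, 0.1825, 0.1007]
tcp_rot: [[0.0, 0.844, 0.537], [-0.004, 0.537, -0.844], [-1.0, -0.002, 0.003]]
wrist_force: [0.4, 0.9, -1.1]
gripper_width: 0.208
```

play_rows([
  [[0, 0, -1, 0.68, 0.2, 0, 1], [0, 0, -1, 0.68, 0.2, 0, 1], [0, 0, -1, 0.68, 0.2, 0, 1], [0, 0, -1, 0.68, 0.2, 0, 1], [0, 0, -1, 0.68, 0.2, 0, 1]],
])

```text
time: 38.17
eef_pos: [0.6387, 0.2076, 0.1006]
tcp_rot: [[-0.002, 0.999, 0.043], [-0.003, 0.043, -0.999], [-1.0, -0.002, 0.003]]
wrist_force: [-0.7, 0.0, -0.7]
gripper_width: 0.208
```

Run:
```python
from items import *
f=shot('side','s9');g=shot('top','t9');print(observe()['eef_pos'],observe()['tcp_rot'][:2,1])
a=cv2.resize(f['frame'][110:290,160:360],(667,600),interpolation=cv2.INTER_CUBIC)
b=cv2.resize(g['frame'][120:260,130:370],(800,467),interpolation=cv2.INTER_CUBIC)
cv2.imwrite('pics/s9c.png',a);cv2.imwrite('pics/t9c.png',b)
```

```text
[0.63980579 0.20806349 0.10052143] [0.99893205 0.04620276]
```

View pics/s9c.png

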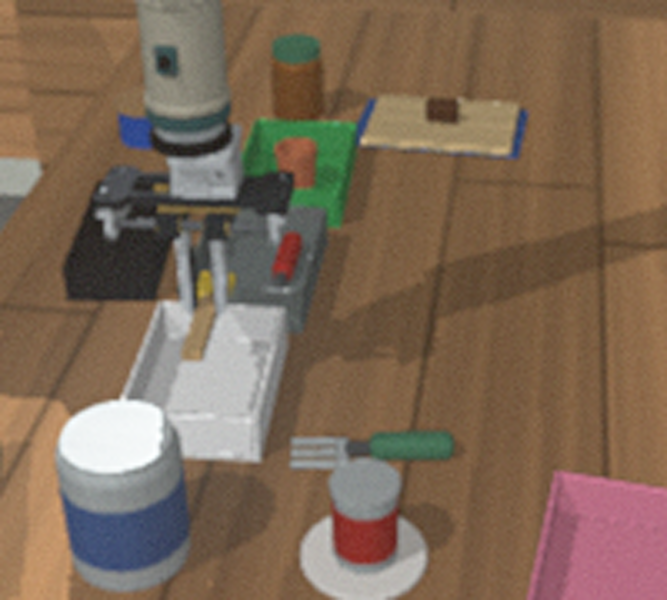

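View pics/t9c.png

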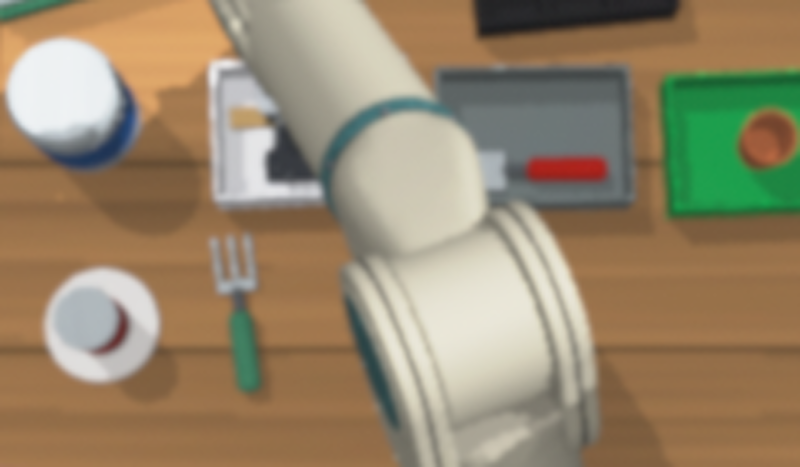

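The label is held lengthwise over the white bin, and the trowel lies flat in the grey one. Lowering.

play_rows([
  [[0, 0, 0, 0, 0, -0.7, 1], [0, 0, 0, 0, 0, -0.9, 1], [0, 0, 0, 0, 0, -0.9, 1], [0, 0, 0, 0, 0, -0.7, 1], [0, 0, 0, 0, 0, -0.2, 1]],
])

```text
time: 38.9
eef_pos: [0.6371, 0.2068, 0.0134]
tcp_rot: [[-0.004, 0.999, 0.047], [-0.005, 0.047, -0.999], [-1.0, -0.005, 0.005]]
wrist_force: [-0.7, 1.1, 0.2]
gripper_width: 0.209
```

play_rows([
  [[0, 0, 0, 0, 0, -0.12, 1], [0, 0, 0, 0, 0, 0, 1], [0, 0, 0, 0, 0, 0, 1]],
])

```text
time: 39.28
eef_pos: [0.6392, 0.2075, 0.0129]
tcp_rot: [[-0.0, 0.999, 0.047], [-0.004, 0.047, -0.999], [-1.0, -0.0, 0.004]]
wrist_force: [0.3, 0.2, -0.7]
gripper_width: 0.212
```

play_rows([
  [[0, 0, 0, 0, 0, -0.1, 1], [0, 0, 0, 0, 0, 0, 1], [0, 0, 0, 0, 0, 0, 0.6], [0, 0, 0, 0, 0, 0, 0.5], [0, 0, 0, 0, 0, 0, 0.5]],
])

```text
time: 39.9
eef_pos: [0.6385, 0.2073, 0.0094]
tcp_rot: [[-0.002, 0.999, 0.047], [-0.004, 0.047, -0.999], [-1.0, -0.002, 0.004]]
wrist_force: [-0.3, -0.4, 0.1]
gripper_width: 0.481
```

play_rows([
  [[0, 0, 0, 0, 0, 0.5, 0.5], [0, 0, 0, 0, 0, 1, 0.5], [0, 0, 0, 0, 0, 1, 0.4], [0, 0, 0, 0, 0, 1, 0.4], [0, 0, 0.5, -0.5, 0.2, 0.5, 0.4]],
])

```text
time: 40.52
eef_pos: [0.6275, 0.2121, 0.1119]
tcp_rot: [[0.002, 0.995, 0.1], [-0.003, 0.1, -0.995], [-1.0, 0.002, 0.004]]
wrist_force: [-0.6, -0.1, -0.7]
gripper_width: 0.599
```

play_rows([
  [[0, 0, 1, -0.43, 0.17, 0, 0.4], [0, 0, 1, -0.43, 0.17, 0, 0.4], [0, 0, 1, -0.43, 0.17, 0, 0.4], [0, 0, 1, -0.43, 0.17, 0, 0.4], [0, 0, 1, -0.43, 0.17, 0, 0.4]],
])

```text
time: 41.15
eef_pos: [0.5708, 0.2341, 0.1097]
tcp_rot: [[0.0, 0.809, 0.588], [-0.004, 0.588, -0.809], [-1.0, -0.002, 0.003]]
wrist_force: [0.6, 0.1, 0.1]
gripper_width: 0.598
```

play_rows([
  [[0, 0, 1, -0.43, 0.17, 0, 0.4], [0, 0, 1, -0.43, 0.17, 0, 0.4], [0, 0, 1, -0.43, 0.17, 0, 0.4], [0, 0, 1, -0.43, 0.17, 0, 0.4], [0, 0, 1, -0.43, 0.17, 0, 0.4]],
])

```text
time: 41.78
eef_pos: [0.5171, 0.2552, 0.1097]
tcp_rot: [[0.002, 0.406, 0.914], [-0.003, 0.914, -0.406], [-1.0, -0.002, 0.003]]
wrist_force: [-0.4, -0.2, -0.3]
gripper_width: 0.605
```

play_rows([
  [[0, 0, 1, -0.43, 0.17, 0, 0.4], [0, 0, 1, -0.43, 0.17, 0, 0.4], [0, 0, 1, -0.43, 0.17, 0, 0.4], [0, 0, 1, -0.43, 0.17, -0.3, 0.4], [0, 0, 1, -0.43, 0.17, -0.6, 0.4]],
])

```text
time: 42.4
eef_pos: [0.4639, 0.2766, 0.0875]
tcp_rot: [[0.005, -0.105, 0.994], [-0.001, 0.994, 0.105], [-1.0, -0.001, 0.005]]
wrist_force: [-0.7, 0.2, 0.0]
gripper_width: 0.599
```

play_rows([
  [[0, 0, 0.4, -0.43, 0.17, -0.6, 0.4], [0, 0, 0, 0, 0, -0.4, 0.4], [0, 0, 0, 0, 0, 0, 0.4]],
])

```text
time: 42.78
eef_pos: [0.4539, 0.2799, 0.0617]
tcp_rot: [[0.003, -0.141, 0.99], [-0.002, 0.99, 0.141], [-1.0, -0.002, 0.003]]
wrist_force: [0.6, 0.3, 1.0]
gripper_width: 0.607
```

Run:
```python
from items import *
f=shot('side','s10');g=shot('top','t10');print(observe()['eef_pos'],observe()['tcp_rot'][:2,1])
items(g)
a=cv2.resize(f['frame'][110:290,180:380],(667,600),interpolation=cv2.INTER_CUBIC)
b=cv2.resize(g['frame'][120:260,130:370],(800,467),interpolation=cv2.INTER_CUBIC)
cv2.imwrite('pics/s10c.png',a);cv2.imwrite('pics/t10c.png',b)
```

```text
[0.45466839 0.28031111 0.0624328 ] [-0.13985372  0.99017103]
red handle none
green handle 276 rect [378. 132.] [91. 43.] mean [378.1 130.4] axis 45.7 px 249.0 240.0
yellow head none
pot top none
trowel h 2 rect [547. -60.] [5. 0.] mean [546.8 -60.4] axis 134.8 px 308.0 188.0
label h 1 rect [552. 160.] [0. 0.] mean [551.9 159.7] axis nan px 240.0 187.0
fork h 89 rect [409. 278.] [39. 26.] mean [407.4 277.2] axis -162.7 px 203.0 231.0items.py:11: RuntimeWarning: Degrees of freedom <= 0 for slice
  w,E=np.linalg.eigh(np.cov(P.T)); c,s,_=cv2.minAreaRect(P.astype(np.float32))
  c *= np.true_divide(1, fact)
  c *= np.true_divide(1, fact)
```

View pics/s10c.png

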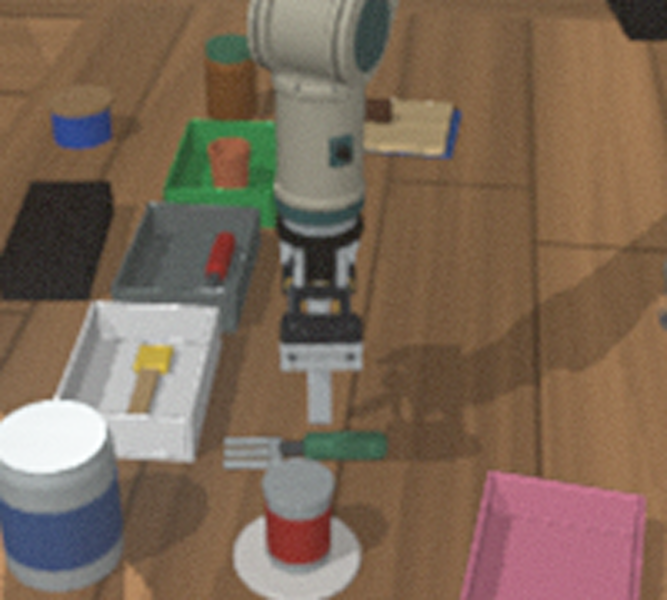

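View pics/t10c.png

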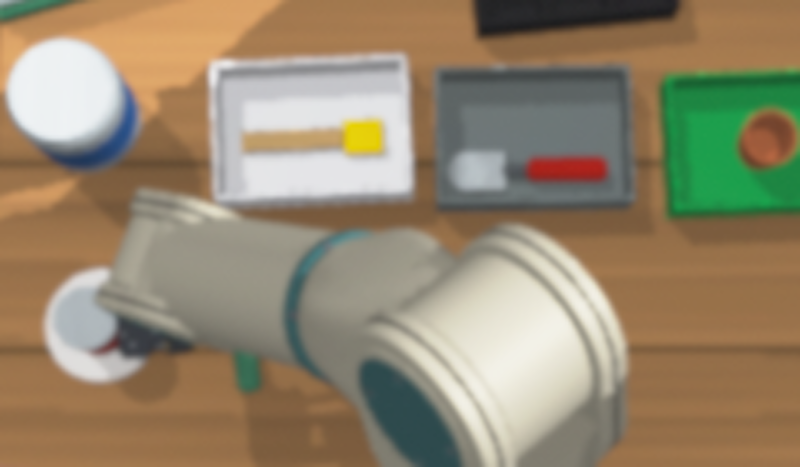

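play_rows([
  [[0, 0, 0, -0.03, 0.02, -0.8, 0.4], [0, 0, 0, 0, 0, -0.8, 0.4], [0, 0, 0, 0, 0, -0.4, 0.4], [0, 0, 0, 0, 0, 0, 0.6], [0, 0, 0, 0, 0, 0, 1]],
], force=30)

```text
time: 43.5
eef_pos: [0.4539, 0.2812, 0.0128]
tcp_rot: [[0.005, -0.14, 0.99], [-0.0, 0.99, 0.14], [-1.0, -0.001, 0.005]]
wrist_force: [-0.5, 0.3, 0.7]
gripper_width: 0.425
```

play_rows([
  [[0, 0, 0, 0, 0, 0, 1], [0, 0, 0, 0, 0, 0, 1], [0, 0, 0, 0, 0, 0, 1], [0, 0, 0, 0, 0, 0.4, 1], [0, 0, 0, 0, 0, 0.8, 1]],
])

```text
time: 44.12
eef_pos: [0.4527, 0.2803, 0.0422]
tcp_rot: [[0.002, -0.14, 0.99], [-0.002, 0.99, 0.14], [-1.0, -0.002, 0.002]]
wrist_force: [0.5, -0.6, -0.7]
gripper_width: 0.254
```

play_rows([
  [[0, 0, 0, 0, 0, 1, 1], [0, 0, -0.4, 0.1, -0.3, 1, 1], [0, 0, -1, 0.5, -0.65, 0.7, 1], [0, 0, -1, 0.5, -0.65, 0, 1], [0, 0, -1, 0.5, -0.65, 0, 1]],
])

```text
time: 44.75
eef_pos: [0.4937, 0.2239, 0.1103]
tcp_rot: [[0.004, 0.217, 0.976], [-0.002, 0.976, -0.217], [-1.0, -0.001, 0.004]]
wrist_force: [0.3, 0.7, -1.1]
gripper_width: 0.253
```

play_rows([
  [[0, 0, -1, 0.5, -0.65, 0, 1], [0, 0, -1, 0.5, -0.65, 0, 1], [0, 0, -1, 0.5, -0.65, 0, 1], [0, 0, -1, 0.5, -0.65, 0, 1], [0, 0, -1, 0.5, -0.65, 0, 1]],
])

```text
time: 45.38
eef_pos: [0.5559, 0.1427, 0.1099]
tcp_rot: [[0.001, 0.676, 0.737], [-0.004, 0.737, -0.676], [-1.0, -0.002, 0.003]]
wrist_force: [-0.0, 0.5, -1.3]
gripper_width: 0.249
```

play_rows([
  [[0, 0, -1, 0.5, -0.65, 0, 1], [0, 0, -1, 0.5, -0.65, 0, 1], [0, 0, -1, 0.5, -0.65, 0, 1], [0, 0, -1, 0.5, -0.65, 0, 1], [0, 0, -1, 0.5, -0.65, 0, 1]],
])

```text
time: 46.0
eef_pos: [0.6183, 0.0617, 0.1098]
tcp_rot: [[-0.001, 0.954, 0.3], [-0.004, 0.3, -0.954], [-1.0, -0.002, 0.003]]
wrist_force: [0.2, 0.1, -1.6]
gripper_width: 0.253
```

play_rows([
  [[0, 0, -1, 0.5, -0.65, 0, 1], [0, 0, -1, 0.5, -0.65, 0, 1], [0, 0, -1, 0.5, -0.65, 0, 1], [0, 0, 0, 0, 0, 0, 1]],
])

```text
time: 46.5
eef_pos: [0.6561, 0.0116, 0.1096]
tcp_rot: [[-0.002, 1.0, -0.007], [-0.005, -0.007, -1.0], [-1.0, -0.002, 0.005]]
wrist_force: [-1.1, 0.7, -0.4]
gripper_width: 0.252
```

play_rows([
  [[0, 0, 0.06, 0.15, 0, -0.5, 1], [0, 0, 0, 0, 0, -0.9, 1], [0, 0, 0, 0, 0, -0.9, 1], [0, 0, 0, 0, 0, -0.8, 1], [0, 0, 0, 0, 0, -0.3, 1]],
])

```text
time: 47.12
eef_pos: [0.6583, 0.0141, 0.0228]
tcp_rot: [[-0.004, 1.0, 0.002], [-0.003, 0.002, -1.0], [-1.0, -0.004, 0.003]]
wrist_force: [0.1, 0.2, -0.8]
gripper_width: 0.25
```

play_rows([
  [[0, 0, 0, 0, 0, -0.12, 1], [0, 0, 0, 0, 0, 0, 1], [0, 0, 0, 0, 0, 0, 1]],
])

```text
time: 47.5
eef_pos: [0.6603, 0.0134, 0.0224]
tcp_rot: [[-0.0, 1.0, 0.0], [-0.004, 0.0, -1.0], [-1.0, -0.0, 0.004]]
wrist_force: [0.5, -0.3, -1.0]
gripper_width: 0.25
```

play_rows([
  [[0, 0, 0, 0, 0, -0.12, 1], [0, 0, 0, 0, 0, -0.08, 1], [0, 0, 0, 0, 0, 0, 1]],
])

```text
time: 47.88
eef_pos: [0.6599, 0.0133, 0.0177]
tcp_rot: [[-0.001, 1.0, 0.0], [-0.004, 0.0, -1.0], [-1.0, -0.001, 0.004]]
wrist_force: [-1.9, -0.4, 6.2]
gripper_width: 0.249
```

play_rows([
  [[0, 0, 0, 0, 0, 0, 0.72], [0, 0, 0, 0, 0, 0, 0.66], [0, 0, 0, 0, 0, 0, 0.66], [0, 0, 0, 0, 0, 0.4, 0.66], [0, 0, 0, 0, 0, 1, 0.66]],
])

```text
time: 48.5
eef_pos: [0.6587, 0.0133, 0.0513]
tcp_rot: [[-0.004, 1.0, 0.001], [-0.004, 0.001, -1.0], [-1.0, -0.004, 0.004]]
wrist_force: [-0.3, -0.3, 0.1]
gripper_width: 0.339
```

play_rows([
  [[0, 0, 0, 0, 0, 1, 0.66], [0, 0, 0, 0, 0, 1, 0.5], [0, 0, 0, -0.5, 0, 1, 0.4], [0, 0, 0, -1, 0, 1, 0.2], [0, 0, 0, -1, 0, 1, 0]],
])

```text
time: 49.12
eef_pos: [0.5966, 0.0134, 0.1781]
tcp_rot: [[-0.001, 1.0, 0.0], [-0.004, 0.0, -1.0], [-1.0, -0.001, 0.004]]
wrist_force: [0.6, 0.6, 0.7]
gripper_width: 0.729
```

play_rows([
  [[0, 0, 0, -1, -1, 0, 0], [0, 0, 0, -1, -1, 0, 0], [0, 0, 0, -1, -1, 0, 0], [0, 0, 0, -1, -1, 0, 0], [0, 0, 0, -0.5, -1, 0, 0]],
])

```text
time: 49.75
eef_pos: [0.4834, -0.1125, 0.1774]
tcp_rot: [[-0.001, 1.0, 0.0], [-0.004, 0.0, -1.0], [-1.0, -0.001, 0.004]]
wrist_force: [0.3, -0.0, 0.8]
gripper_width: 1.001
```

Run:
```python
from items import *
f=shot('side','s11');g=shot('top','t11')
cv2.imwrite('pics/s11b.png',cv2.resize(f['frame'],(800,600),interpolation=cv2.INTER_CUBIC))
cv2.imwrite('pics/t11b.png',cv2.resize(g['frame'][110:280,110:470],(800,378),interpolation=cv2.INTER_CUBIC))
```

```text
(no output)
```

View pics/s11b.png

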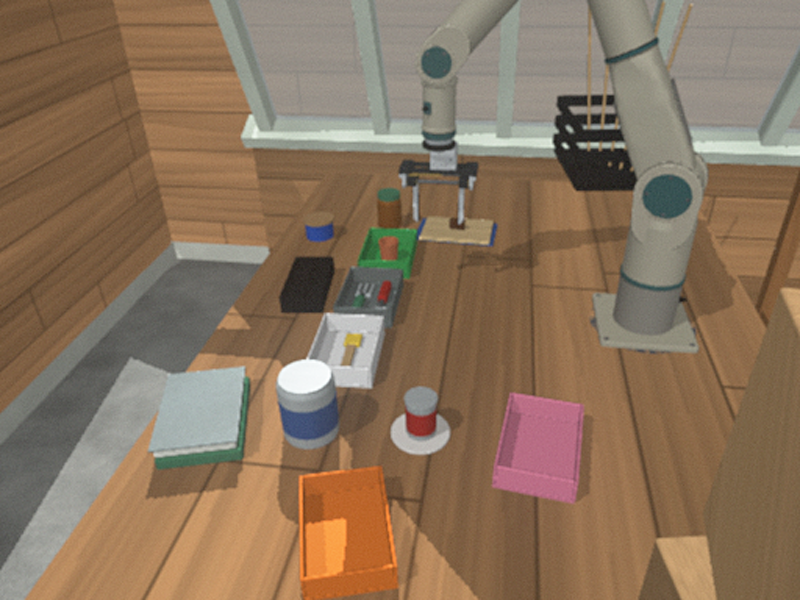

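View pics/t11b.png

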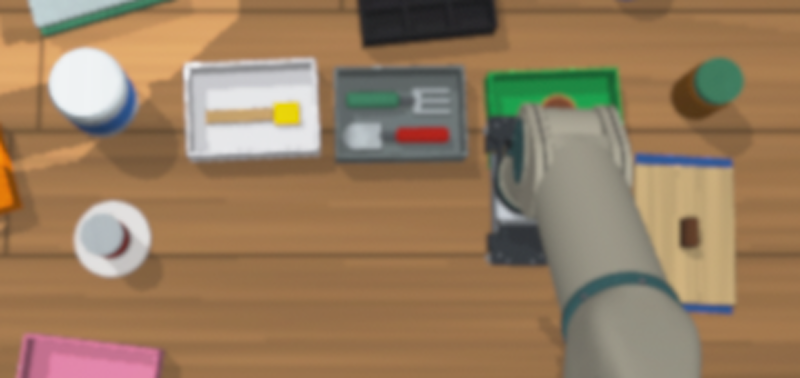

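Everything is placed. In the top crop the label is at (255,114), the fork at (400,100), the trowel at (400,135), the tin at (103,237) and the lid at (688,232). The pot shows in the green bin at (390,248) in the side view. One numeric check before handing in.

Run:
```python
from h import *
g=load('t11');W=cloud(g);X,Y,Z=W[...,0],W[...,1],W[...,2];s=load('s11');V=cloud(s)
def box(W,x0,x1,y0,y1,z0,z1):
    m=(W[...,0]>x0)&(W[...,0]<x1)&(W[...,1]>y0)&(W[...,1]<y1)&(W[...,2]>z0)&(W[...,2]<z1);return W[m]
a=box(W,.58,.69,-.08,.08,-.02,.1);print('grey interior z p50,p95',np.percentile(a[:,2],[50,95]).round(3))
a=box(W,.585,.695,.14,.29,-.02,.1);print('white interior',np.percentile(a[:,2],[50,95]).round(3))
a=box(W,.38,.53,.35,.49,.075,.1);print('tin top',cv2.minAreaRect((a[:,:2]*1000).astype('f4')),a[:,2].mean())
a=box(W,.33,.6,-.51,-.33,.008,.022);print('lid top',cv2.minAreaRect((a[:,:2]*1000).astype('f4')),np.median(a[:,2]))
a=box(V,.55,.7,-.3,-.15,.053,.075);print('pot rim (side)',len(a),a.mean(0).round(3))
a=box(W,.58,.75,.36,.5,.12,.14);print('pail',a.mean(0).round(3))
print(observe()['time'])
```

```text
grey interior z p50,p95 [0.009 0.03 ]
white interior [0.006 0.019]
tin top ((452.2729187011719, 419.0437316894531), (58.386051177978516, 57.055747985839844), 63.70504379272461) 0.08581263442624687
lid top ((466.1744079589844, -426.24737548828125), (256.3101806640625, 159.13294982910156), 4.633998870849609) 0.013354027593645512
pot rim (side) 81 [ 0.628 -0.224  0.058]
pail [0.655 0.437 0.129]
49.85
```

```bash
python3 -c "
from station import *
print(sign_off())"
```

```text
the job is handed in; nothing more can be done
None
```

The bench is tidied and the job is handed in at about 50 s of the 210 s allowed, with the gripper open and clear.

I moved the tin to the tile first, then laid the lid handle up on the blue mat, turned so its long side runs along the mat's. After that I sorted the four items present: the clay pot into the green bin, the trowel and fork side by side in the grey bin, and the yellow label into the white bin. There was no white label or black pot. The label was knocked about 4 cm partway through, so I measured it again before picking it up.

Final checks:
- **Tin:** upright, within about 3 mm of the tile centre, top at 86 mm as expected.
- **Trowel, fork and label:** flat on the bin floors, with tops at about 30 mm in the grey bin and 19 mm in the white bin, below the 50 mm rims.
- **Pot:** upright near the middle of the green bin.
- **Lid:** top at 13 mm, so it lies flat.
- **Paint can, seed jar and seed tray:** the can reads the same position as at the start; the jar and tray look unmoved in the pictures, but I did not measure them again.

One check disagreed: the outline fitted to the lid's depth points came out too large (256 x 159 mm) because of noise around the mat, so it says nothing about centring. For that I rely on the gripper's position at release, about 1 mm from the measured mat centre, and on the even blue margins at both ends in the top picture.

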